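Check drilled vial-block inserts with a stepped go/no-go pin gauge

ROBOT

A 6-joint arm with a two-finger parallel gripper is mounted at the origin on the work surface. World frame = base frame: x ahead of the robot, y to its left, z up, the work surface at z = 0. Lengths are in m, angles in rad, forces in N, time in s.
With the tool pointing down it reaches from about 0.375 to 0.9 m from the base axis. Payload 3.1 kg.
Tool frame: the origin (TCP) lies on the centre line of the jaws, within the pads' length; the fingertips stand 22 mm ahead of it and the grasp point (between the pads) lies 3 mm ahead of it; z points along the fingers, x is the direction in which the jaws open and shut, and the axes are right-handed (so a half turn about z gives the same grasp; the last joint's range is limited). The gripper opens to 87 mm and grips with 3 to 60 N. Pads are 19 mm wide; open, the fingers measure 117 mm over their backs; the gripper's body (75 mm by 190 mm) begins 51 mm behind the grasp point.
Start: joints at [1.145, 0.527, 1.433, -0, 1.181, -0.178], TCP at [0.153, 0.606, 0.245] pointing down, gripper open.
Joint ranges: [-3.08, 3.08], [-0.75, 2.2], [0.22, 2.44], [-1.43, 4.57], [0, 2.65], [-2.85, 2.85]. Speed limits (rad/s): [2.79, 2.79, 3.14, 3.14, 3.14, 3.14].

INTERFACE

Orientations are given as a unit quaternion [x, y, z, w].
In Python, from rig import robot, camera, order gives the robot as it stands.
- The arm moves only by the shell command python3 -m pendant 'ROWS' [OPENING] [FORCE]. ROWS is JSON, a list of rows, each a list of 2 entries, a list of its own where there are three numbers: the shift along the tool's x, y, z in mm, then the turn about the tool's z in degrees. A call has 1 to 8 rows; each row shifts and turns the commanded pose from where the row before left it, along the tool's axes as they then stand; what a row does not reach is not made up. A row lasts 1/8 s, in which the tool goes at most 62.5 mm and 10.7 degrees, less where a joint would pass 70% of its speed; a pose out of reach is approached as far as the arm can. A call with a gripper value outside its range is refused whole. OPENING is the finger opening in mm, from 0 to 87, set as the call begins (- or left out, the last holds). The fingers move at their own pace and stop on an object; FORCE is the grip in N (left out, the last holds). Time passes only in rows, so rows that do not move let the fingers close. It gives the time, the measured TCP pose, the force and the opening at its end, in the units of the state.
- robot.get_obs(): the state, without advancing time (a new reading comes with each control period).
- camera(name): name is "scene" or "top" or "wrist"; returns a dict with "pixels" (420x560x3 uint8, blue, green, red), "mtx" (3x3 intrinsics, pixels), "R" (3x3) and "t" (3): a world point X has camera coordinates R X + t. Camera axes: x right, y down, z forward; pixel columns grow to the right and rows downward; lengths in m; the calibration is good to about 2 mm. A picture is of the moment at which its call begins. There is no depth.
- order.hand_in(): hands the job in, once; it reports no verdict.
The state is a dict: "time": time; "q": joint angles; "joint_velocities": joint speeds; "joint_torque": joint torques, N m; "position": TCP position; "tool_rot": TCP orientation; "ft_force": force on the tool from outside, world axes, zero at the start; "moment": the same for the moment, N m; "grip_width": finger opening in m.
Only numpy, scipy, OpenCV 4.12 (cv2) and the standard library are available. Lean on these libraries where they do the work, as an engineer would, in place of code of your own. Each camera call takes 0.05 s, during which the arm holds its last target. There are 200 camera calls.

TASK

The go/no-go gauge lies in its cradle: tip it up into the hole of the square stand, pin down and fully home, and let go, so that you can take it again from above. Then push its pin down as far as it will go in each of the three drilled blocks in the rack, one after another from the robot's left to its right, and put the gauge back in the stand. Set the good block, the one that takes the thin section of the pin but not the thick one, upright in the square tray; leave the blocks that the pin will not enter, or that swallow the thick section too, in the rack. Drop nothing and do not disturb the bottles, jar and carton.

Things in the scene. Friction and masses are not known exactly. Their poses are not given: they have to be found in the camera images.
- gauge: The gauge, 0.13 to 0.2 kg, 144 mm long, lying level in the cradle at the start. Origin: middle of the handle; x along the gauge to the tip. Dark handle 20 x 20 mm square, 100 mm long (faces along y and z), its end a shoulder; then the thick (no-go) section, 16 mm diameter, 24 mm long; then the thin (go) section, 10 mm diameter, 20 mm long, the tip bevelled to 7 mm.
- gauge_tip (a point): End of the gauge's pin, on its axis, 94 mm from the gauge's origin, same axes. Pushed down a block it stops 8 mm below the block's top if the bore is too small; 28 mm below if right (thin section in, thick one stopped); 44 mm below if too large (thick section in too, the shoulder meets the block's top).
- cradle: Fixed grey cradle, base 130 x 60 x 8 mm, origin at the centre of its underside, z up, x along the lying gauge. Two 10 mm thick saddles, 32 mm wide, at x = -43 and +43 mm carry the gauge's handle, whose axis lies 45 mm above the table; saddle floor 35 mm, side lips up to 41 mm. The handle's middle is free between the saddles.
- stand: Fixed grey upright stand, 70 x 70 x 50 mm tall, origin at the centre of its underside, z up, a 22 mm wide hole right through on its axis. With the gauge home in it, pin down, the handle's shoulder rests on the stand's top and the tip is 6 mm above the table.
- rack: Fixed grey rack, 60 x 200 mm, its row of three pockets along its y axis (y towards the robot's left at yaw 0), origin at the centre of its underside, z up. Pockets 44 x 44 mm, floor 6 mm, rims 14 mm above the table, 64 mm apart.
- pocket1 (a point): Centre of the floor of the rack's left pocket (largest y seen from the robot); a block stands here at the start, its top 50 mm above this point.
- pocket2 (a point): The same of the middle pocket.
- pocket3 (a point): The same of the right pocket.
- block_a: One of three look-alike loose aluminium blocks, 40 x 40 x 50 mm tall, 0.15 to 0.24 kg, standing in the rack, sides parallel to it. Origin: centre of the underside, z up. Hole down its middle: 19 mm wide in the top 8 mm, then an unknown bore: too small, right (13 mm, 1 mm chamfer) or too large (19 mm). Any block may stand in any pocket; which bore block a has is for the gauge to tell.
- block_b: One of three look-alike loose aluminium blocks, 40 x 40 x 50 mm tall, 0.15 to 0.24 kg, standing in the rack, sides parallel to it. Origin: centre of the underside, z up. Hole down its middle: 19 mm wide in the top 8 mm, then an unknown bore: too small, right (13 mm, 1 mm chamfer) or too large (19 mm). Any block may stand in any pocket; which bore block b has is for the gauge to tell.
- block_c: One of three look-alike loose aluminium blocks, 40 x 40 x 50 mm tall, 0.15 to 0.24 kg, standing in the rack, sides parallel to it. Origin: centre of the underside, z up. Hole down its middle: 19 mm wide in the top 8 mm, then an unknown bore: too small, right (13 mm, 1 mm chamfer) or too large (19 mm). Any block may stand in any pocket; which bore block c has is for the gauge to tell.
- tray: Fixed square grey tray for the good block, 100 x 100 mm, walls 4 mm thick and 16 mm high, floor 4 mm thick; origin at the centre of its underside, z up.
- dish: Fixed round empty steel dish, not used in this job, 104 mm across, wall 4 mm thick and 16 mm high, floor 4 mm thick; origin at the centre of its underside, z up.
- reagent_bottle: Bystander: amber bottle with a blue cap, 66 mm diameter, 160 mm tall, loose; origin at the centre of its underside.
- sample_jar: Bystander: green glass jar with white cap, 52 mm diameter, 75 mm tall, loose; origin at the centre of its underside.
- vial_carton: Bystander: small cardboard carton, 70 x 50 x 45 mm tall, loose; origin at the centre of its underside.
- dropper_bottle: Bystander: small white bottle with a black cap, 36 mm diameter, 80 mm tall, loose; origin at the centre of its underside.
Mind the look-alikes: they are no part of the job. Leave any turquoise look-alike of the block_a alone.

How it is judged:
On the way, in this order (a step that is already met when the one before it is completed fails the run):
1. the gauge stands in the stand, pin down and home, let go (horizontal distance between gauge_tip and stand below 0.008 m and z of gauge_tip in the frame of stand below 0.012 m and angle between gauge's own x axis and vertical above 3.04 rad and contact force between the fingers and gauge below 0.05 N and linear speed of gauge below 0.02 m/s), for 0.2 s.
2. the gauge's pin has been pushed as far as it goes into the block in the left pocket (angle between gauge's own x axis and vertical above 2.95 rad and ((horizontal distance between block_a and pocket1 below 0.008 m and horizontal distance between gauge_tip and block_a below 0.007 m and z of gauge_tip in the frame of block_a below 0.026 m and contact force between gauge and block_a above 0.8 N) or (horizontal distance between block_b and pocket1 below 0.008 m and horizontal distance between gauge_tip and block_b below 0.007 m and z of gauge_tip in the frame of block_b below 0.046 m and contact force between gauge and block_b above 0.8 N) or (horizontal distance between block_c and pocket1 below 0.008 m and horizontal distance between gauge_tip and block_c below 0.007 m and z of gauge_tip in the frame of block_c below 0.012 m))), for 0.04 s.
3. the gauge's pin has been pushed as far as it goes into the block in the middle pocket (angle between gauge's own x axis and vertical above 2.95 rad and ((horizontal distance between block_a and pocket2 below 0.008 m and horizontal distance between gauge_tip and block_a below 0.007 m and z of gauge_tip in the frame of block_a below 0.026 m and contact force between gauge and block_a above 0.8 N) or (horizontal distance between block_b and pocket2 below 0.008 m and horizontal distance between gauge_tip and block_b below 0.007 m and z of gauge_tip in the frame of block_b below 0.046 m and contact force between gauge and block_b above 0.8 N) or (horizontal distance between block_c and pocket2 below 0.008 m and horizontal distance between gauge_tip and block_c below 0.007 m and z of gauge_tip in the frame of block_c below 0.012 m))), for 0.04 s.
4. the gauge's pin has been pushed as far as it goes into the block in the right pocket (angle between gauge's own x axis and vertical above 2.95 rad and ((horizontal distance between block_a and pocket3 below 0.008 m and horizontal distance between gauge_tip and block_a below 0.007 m and z of gauge_tip in the frame of block_a below 0.026 m and contact force between gauge and block_a above 0.8 N) or (horizontal distance between block_b and pocket3 below 0.008 m and horizontal distance between gauge_tip and block_b below 0.007 m and z of gauge_tip in the frame of block_b below 0.046 m and contact force between gauge and block_b above 0.8 N) or (horizontal distance between block_c and pocket3 below 0.008 m and horizontal distance between gauge_tip and block_c below 0.007 m and z of gauge_tip in the frame of block_c below 0.012 m))), for 0.04 s.
At the end, for the whole second after the job is handed in: Gauge home in the stand, pin down, let go. The right-bore block stands on the tray floor, its centre within 30 mm of the tray's along each side; the other two stand on the floors of rack pockets, within 6 mm of their centres. Blocks upright within 0.1 rad, all at rest (all of step 1 and x of block_a in the frame of tray between -0.03 and 0.03 m and y of block_a in the frame of tray between -0.03 and 0.03 m and z of block_a in the frame of tray below 0.007 m and z of each of block_b, block_c in the frame of rack below 0.009 m and (horizontal distance between block_b and pocket1 below 0.006 m or horizontal distance between block_b and pocket2 below 0.006 m or horizontal distance between block_b and pocket3 below 0.006 m) and (horizontal distance between block_c and pocket1 below 0.006 m or horizontal distance between block_c and pocket2 below 0.006 m or horizontal distance between block_c and pocket3 below 0.006 m) and linear speed of each of block_a, block_b, block_c below 0.02 m/s and angle between each of block_a, block_b, block_c's own z axis and vertical below 0.1 rad); the robot touches nothing.
It fails at once if a bottle, the jar or the carton is pushed more than 20 mm or tipped over (distance of any of reagent_bottle, sample_jar, vial_carton, dropper_bottle from where it was at the start of the episode above 0.02 m or angle between any of reagent_bottle, sample_jar, vial_carton, dropper_bottle's own z axis and vertical above 0.3 rad).
It fails at once if the gauge or a block is dropped from more than about 10 mm ((contact force between the fingers and gauge below 0.05 N and linear speed of gauge above 0.45 m/s) or (contact force between the fingers and block_a below 0.05 N and linear speed of block_a above 0.45 m/s) or (contact force between the fingers and block_b below 0.05 N and linear speed of block_b above 0.45 m/s) or (contact force between the fingers and block_c below 0.05 N and linear speed of block_c above 0.45 m/s)).
It also fails if it takes over 72 s, if anything falls off the work surface, if the arm or the gripper's body presses on something with over 40 N, if the wrist force passes 120 N, or if a joint passes its speed limit or range.

## Working session

There is one attempt and no reset: what is moved stays moved. The work goes in short steps, Python scripts to look and compute and a shell command to move; the robot and the scene stay as the last step left them, time stands still between calls to the robot, and variables do not carry over. Pictures are saved under pics/ and viewed, about 8 in all and at most 12, crops included, and the job is handed in when it is done.

```bash
ls; mkdir -p pics; python3 - <<'E'
from rig import robot,camera
import cv2
for n in("scene","top"):
    c=camera(n); cv2.imwrite(f"pics/{n}0.png",c["pixels"]); print(n,c["mtx"].tolist(),c["R"].round(4).tolist(),c["t"].round(4).tolist())
o=robot.get_obs();print(o)
E
```

```text
pics
scene [[412.4794446277018, 0.0, 280.85890835476704], [0.0, 412.4794446277018, 210.3771775368563], [0.0, 0.0, 1.0]] [[0.5655, 0.8246, 0.0148], [0.5667, -0.3756, -0.7333], [-0.5992, 0.4231, -0.6797]] [-0.3535, -0.288, 1.3675]
top [[396.09181111493837, 0.0, 286.9666785355904], [0.0, 396.09181111493837, 202.46971214208114], [0.0, 0.0, 1.0]] [[0.0225, -0.9997, 0.0079], [-0.9979, -0.0229, -0.0612], [0.0614, -0.0065, -0.9981]] [0.0375, 0.5822, 1.0109]
{'time': 0.1, 'q': array([ 1.14450467e+00,  5.28351286e-01,  1.43373191e+00,  1.03581398e-05,
        1.18137084e+00, -1.78501085e-01]), 'joint_velocities': array([ 0.00066299, -0.0027147 , -0.00353426, -0.00148177,  0.00119067,
        0.00020881]), 'joint_torque': array([-5.62310615e-04, -4.40988421e+01, -1.77149302e+01,  6.34641806e-02,
        5.33944450e-02, -3.74153717e-05]), 'position': array([0.15301254, 0.60537647, 0.24369634]), 'tool_rot': array([ 7.89070768e-01,  6.14301601e-01, -8.26451787e-04,  4.28009810e-04]), 'ft_force': array([-0.03236186,  0.05676797,  0.01357562]), 'moment': array([-0.00841194, -0.05416012, -0.00079885]), 'grip_width': 0.08724163993818497}
```

View pics/top0.png

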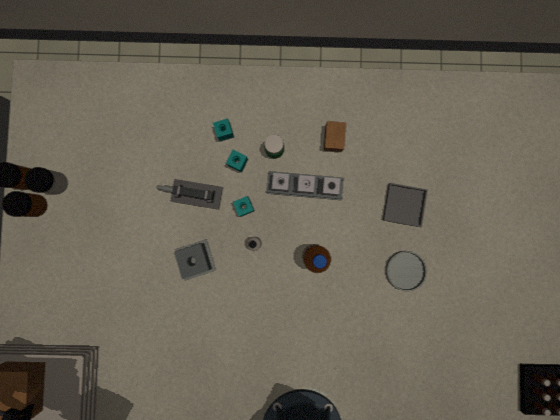

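View pics/scene0.png

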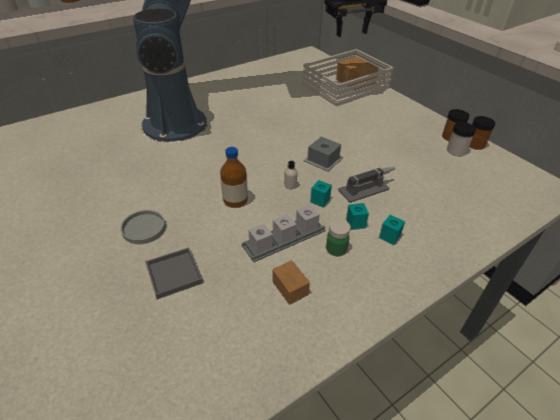

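Top: the gauge lies in its cradle around (195,193) with its tip at (160,188). The stand is at (195,260), the rack blocks at (281,182), (306,184) and (332,186), the tray at (404,205) and the dish at (405,270). Turquoise decoys are at (223,129), (236,160) and (243,206). Bystanders: jar (274,147), carton (335,136), amber bottle (318,259), dropper bottle (253,243).

Only the three aluminium ones in the rack can be the blocks, and only the grey cube with the hole at (195,260) can be the stand. I'll check both in one close crop.

```bash
cat >h.py <<'E'
import numpy as np, cv2
from rig import robot,camera,order
from scipy.spatial.transform import Rotation as Ro
def ray(c,u,v):
    d=c["R"].T@np.linalg.solve(c["mtx"],[u,v,1.]); return -c["R"].T@c["t"],d
def w(c,u,v,z):
    o,d=ray(c,u,v); return (o+d*(z-o[2])/d[2])
def px(c,X):
    p=c["mtx"]@(c["R"]@np.asarray(X,float)+c["t"]); return p[:2]/p[2]
def shot(n,name,crop=None,k=1,marks=()):
    c=camera(n); im=c["pixels"].copy()
    if crop: u0,v0,u1,v1=crop
    else: u0,v0,u1,v1=0,0,560,420
    im=cv2.resize(im[v0:v1,u0:u1],None,fx=k,fy=k,interpolation=cv2.INTER_CUBIC)
    for m in marks:
        p=(px(c,m)+.5-[u0,v0])*k; cv2.drawMarker(im,tuple(int(x) for x in p),(0,0,255),0,10,1)
    cv2.imwrite(f"pics/{name}.png",im); return c
def tool():
    o=robot.get_obs(); return o["position"],Ro.from_quat(o["tool_rot"]).as_matrix(),o
def delta(P,yaw=None):
    """mm in tool axes to bring TCP to P; yaw: wanted world direction (deg) of tool x"""
    p,R,o=tool(); d=R.T@(np.asarray(P)-p)*1000
    yx=np.degrees(np.arctan2(R[1,0],R[0,0])); s="" 
    if yaw is not None: s=f" turn about tool z {((-(yaw-yx))+90)%180-90:.1f}"
    print("shift",d.round(1),s,"p",p.round(4),"yaw",round(yx,1),"F",o["ft_force"].round(1),"w",round(o["grip_width"]*1000,1),"t",round(o["time"],2),"q",o["q"].round(2))
E
python3 - <<'E'
from h import *
c=shot("top","crop1",(150,115,345,285),4)
p=lambda u,v,z:w(c,u,v,z)[:3].round(3)
print("tip",p(160,188,.045),"tail",p(214,197,.045),"stand",p(195,259,.05),"blocks",p(281,182,.056),p(306,184,.056),p(332,186,.056),"tray",p(404,205,.016),"dropper",p(253,243,.08),"bottle",p(320,262,.16))
E
```

```text
tip [0.609 0.373 0.045] tail [0.589 0.236 0.045] stand [0.433 0.277 0.05 ] blocks [0.63  0.067 0.056] [0.626 0.004 0.056] [ 0.623 -0.061  0.056] tray [ 0.582 -0.254  0.016] dropper [0.477 0.131 0.08 ] bottle [ 0.442 -0.025  0.16 ]
```

View pics/crop1.png

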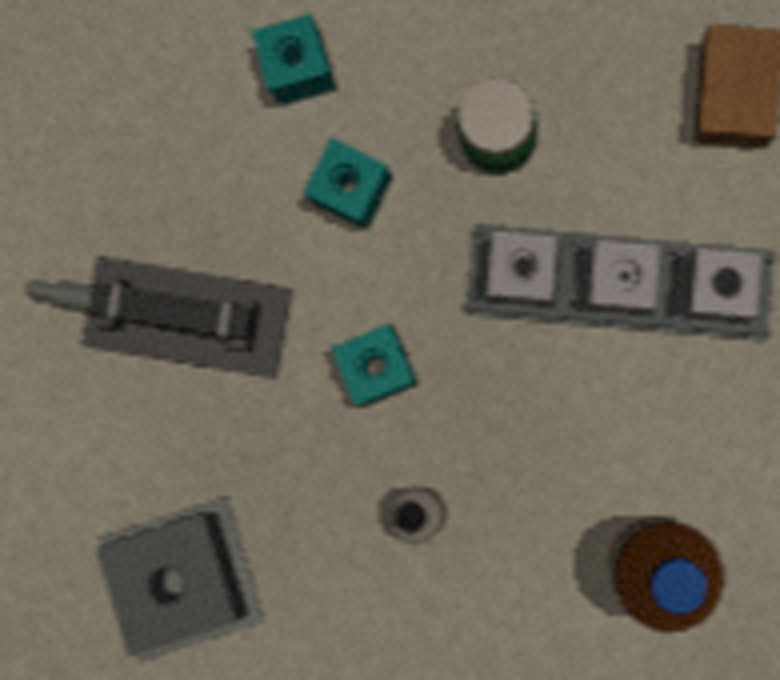

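The crop confirms it: gauge tip (28,288), handle tail (255,325), stand hole (165,582), and the aluminium block holes at (524,266), (627,274) and (728,282). The turquoise ones are separate.

```bash
python3 - <<'E'
from h import *
c=camera("top")
f=lambda u,v,z:w(c,150+u/4,115+v/4,z).round(4)
print(f(28,288,.045),f(255,325,.05),f(165,582,.05),f(524,266,.056),f(627,274,.056),f(728,282,.056))
delta([.592,.258,.20],-8.3)
E
```

```text
[0.6112 0.3802 0.045 ] [0.5907 0.2353 0.05  ] [0.4291 0.2858 0.05  ] [0.6312 0.0671 0.056 ] [0.6277 0.0025 0.056 ] [ 0.6241 -0.061   0.056 ]
shift [-229.2  510.7   44.1]  turn about tool z 84.1 p [0.1531 0.6055 0.2439] yaw 75.8 F [-1.1  0.4 -0.3] w 87.2 t 0.2 q [ 1.14  0.53  1.43 -0.    1.18 -0.18]
```

```bash
python3 -m pendant '[[[-25,54,3],0],[[-25,54,3],0],[[-25,54,3],0],[[-25,54,3],0],[[-25,54,3],0],[[-25,54,3],0],[[-25,54,3],0],[[-25,54,3],0]]' 60; python3 -m pendant '[[[0,0,0],10.5],[[0,0,0],10.5],[[0,0,0],10.5],[[0,0,0],10.5],[[0,0,0],10.5],[[0,0,0],10.5],[[0,0,0],10.5],[[0,0,0],10.5]]' ; python3 - <<'E'
from h import *
delta([.592,.258,.20],-8.3)
E
```

```text
time: 1.2
position: [0.5243, 0.3047, 0.2204]
tool_rot: [0.789, 0.614, 0.0, -0.0]
ft_force: [0.3, 0.0, -0.1]
grip_width: 0.0598
time: 2.2
position: [0.5229, 0.306, 0.2203]
tool_rot: [0.997, -0.075, -0.0, 0.0]
ft_force: [0.2, -0.3, -0.2]
grip_width: 0.0601
shift [75.5 37.2 20.3]  turn about tool z -0.2 p [0.5229 0.306  0.2203] yaw -8.5 F [ 0.2 -0.3 -0.2] w 60.1 t 2.2 q [0.35 0.53 1.51 0.   1.11 0.49]
```

```bash
python3 -m pendant '[[[38,19,10],0],[[38,18,10],0],[[0,0,0],0]]' ; python3 - <<'E'
from h import *
c=shot("wrist","wr1",marks=[(.6112,.3802,.045),(.5975,.287,.045)])
delta([.592,.258,.20],-8.3); print(c["R"].round(3).tolist(),c["t"].round(3),c["mtx"][0])
E
```

```text
time: 2.58
position: [0.595, 0.2565, 0.1994]
tool_rot: [0.997, -0.073, 0.0, 0.0]
ft_force: [-0.8, -0.4, 0.6]
grip_width: 0.0597
shift [-1.5 -0.2 -0.3]  turn about tool z -0.0 p [0.5934 0.2576 0.1997] yaw -8.3 F [ 0.1 -0.2  0.3] w 60.0 t 2.62 q [0.24 0.61 1.42 0.   1.12 0.38]
[[0.989, -0.146, 0.001], [-0.14, -0.943, 0.302], [-0.043, -0.299, -0.953]] [-0.552  0.302  0.451] [311.0820518    0.         276.73528461]
```

View pics/wr1.png

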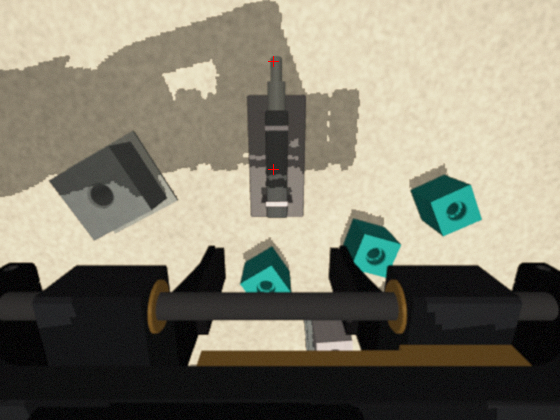

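The wrist view shows the gauge tip at (277,57), the shoulder at about (277,111), the stand hole at (102,195) and the handle axis at u≈277.

```bash
python3 - <<'E'
from h import *
c=camera("wrist")
tip=w(c,277,57,.045); sh=w(c,276.5,111,.055); tl=w(c,277,204,.055)
print(tip,sh,tl,np.linalg.norm(tip-sh)); a=(sh-tip)[:2]; print(np.degrees(np.arctan2(-a[1],-a[0])))
b=(tl-tip)[:2]; print(np.degrees(np.arctan2(-b[1],-b[0])),np.linalg.norm(b))
print("stand hole",w(c,102,195,.05))
E
```

```text
[0.6131071  0.38380635 0.045     ] [0.6062653  0.34008369 0.055     ] [0.59445375 0.25635659 0.055     ] 0.04537048668440385
81.10637647244785
81.67339728429961 0.12880756461170842
stand hole [0.42894473 0.28822355 0.05      ]
```

```bash
python3 -m pendant '[[[0,-10,0],0],[[0,0,50],0],[[0,0,50],0],[[0,0,40],0],[[0,0,10],0],[[0,0,0],0]]' 50; python3 - <<'E'
from h import *
delta([.595,.267,.048],-8.3)
E
```

```text
time: 3.42
position: [0.5943, 0.2695, 0.0509]
tool_rot: [0.997, -0.071, 0.0, -0.0]
ft_force: [-0.2, 0.9, -0.2]
grip_width: 0.0497
shift [1.1 2.3 2.9]  turn about tool z 0.2 p [0.5943 0.2695 0.0509] yaw -8.1 F [-0.2  0.9 -0.2] w 49.7 t 3.42 q [0.25 0.81 1.49 0.   0.84 0.4 ]
```

```bash
python3 -m pendant '[[[1,2,3],0],[[0,0,0],0],[[0,0,0],0],[[0,0,0],0],[[0,0,0],0]]' 10 6;  python3 -m pendant '[[[0,0,-5],0],[[0,0,-5],0],[[0,0,-10],0],[[0,0,-10],0],[[0,0,-10],0],[[0,0,-10],0],[[0,0,0],0],[[0,0,0],0]]'; python3 - <<'E'
from h import *
c=shot("wrist","wr2"); o=robot.get_obs(); print(o["ft_force"],o["moment"],o["grip_width"])
E
```

```text
time: 4.05
position: [0.5955, 0.2664, 0.0482]
tool_rot: [0.997, -0.072, 0.001, -0.0]
ft_force: [0.6, 0.3, 2.3]
grip_width: 0.0199
time: 5.05
position: [0.5948, 0.2663, 0.0975]
tool_rot: [0.997, -0.071, -0.0, 0.0]
ft_force: [-0.2, 1.0, -2.5]
grip_width: 0.0198
[-0.00477687 -0.47040033 -1.91196335] [-0.12756282  0.0126804  -0.00141185] 0.020082460923311892
```

View pics/wr2.png

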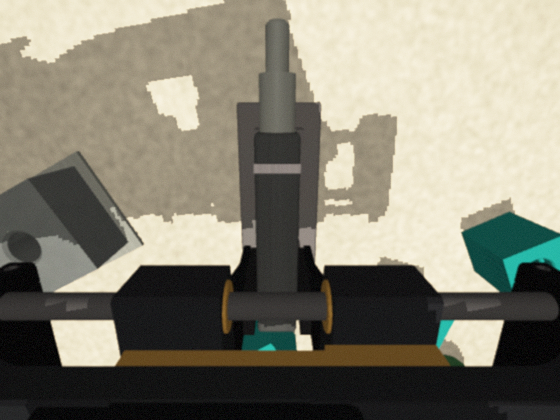

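```bash
cat >>h.py <<'E'
def pred(c,angs,L=116.):
    p,R,o=tool(); g=p+R[:,2]*.003
    for a in angs:
        d=-R[:,1]*np.cos(np.radians(a))+R[:,2]*np.sin(np.radians(a))
        n=R[:,1]*np.sin(np.radians(a))+R[:,2]*np.cos(np.radians(a)) # underside normal
        print(a,"tip",px(c,g+d*L/1e3).round(0),"sh",px(c,g+d*(L-44)/1e3-n*.01).round(0),"tip rel mm",(d*L).round(0))
E
python3 - <<'E'
from h import *
c=camera("wrist"); pred(c,[0,5,10,15,20,30])
E
```

```text
0 tip [274.  27.] sh [274. 140.] tip rel mm [ 17. 115.  -0.]
5 tip [274.  34.] sh [274. 137.] tip rel mm [ 16. 114. -10.]
10 tip [274.  42.] sh [274. 136.] tip rel mm [ 16. 113. -20.]
15 tip [274.  51.] sh [274. 136.] tip rel mm [ 16. 111. -30.]
20 tip [275.  61.] sh [275. 137.] tip rel mm [ 16. 108. -40.]
30 tip [275.  81.] sh [275. 142.] tip rel mm [ 14.  99. -58.]
```

```bash
python3 -m pendant '[[[0,0,18],0],[[0,0,18],0],[[0,0,0],0]]' 10 3;  python3 -m pendant '[[[0,0,0],0],[[0,0,0],0],[[0,0,0],0]]'; python3 - <<'E'
from h import *
c=shot("wrist","wr3"); o=robot.get_obs(); print(o["ft_force"],o["moment"],o["grip_width"])
pred(c,[0,5,10],120)
im=c["pixels"][:,262:292].mean((1,2)); print(im[0:220:3].round(0))
E
```

```text
time: 5.52
position: [0.5938, 0.2659, 0.0588]
tool_rot: [0.997, -0.072, -0.002, 0.001]
ft_force: [-0.2, 0.1, -1.3]
grip_width: 0.0199
time: 5.9
position: [0.5952, 0.2665, 0.062]
tool_rot: [0.997, -0.071, 0.0, -0.0]
ft_force: [-0.2, -0.9, -1.4]
grip_width: 0.0201
[-0.16536272 -0.15999969 -0.61003441] [-0.09483013 -0.04499224 -0.01508978] 0.020086320607345762
0 tip [274.  16.] sh [274. 130.] tip rel mm [ 17. 119.   0.]
5 tip [274.  24.] sh [274. 127.] tip rel mm [ 17. 118. -10.]
10 tip [274.  33.] sh [274. 127.] tip rel mm [ 17. 117. -21.]
[153. 155. 156. 153. 151. 153. 153. 153. 151. 150. 152. 148. 128. 120.
 118. 118. 119. 117. 115. 116. 116. 116. 116. 116. 118. 118. 112. 108.
 108. 108. 108. 108. 107. 108. 108. 108. 108. 109. 108. 108. 108. 109.
 108.  92.  53.  58.  58.  58.  57.  57.  57.  57.  55. 152. 154. 151.
  61.  57.  57.  57.  57.  57.  57.  56.  57.  57.  57.  57.  57.  56.
  57.  56.  56.  56.]
```

It pivots at 3 N (the tip has dropped about 10°). I'll lift so it can swing down.

```bash
python3 -m pendant '[[[0,0,-15],0],[[0,0,-15],0],[[0,0,-15],0],[[0,0,-15],0],[[0,0,-20],0],[[0,0,-20],0],[[0,0,-20],0],[[0,0,0],0]]';  python3 -m pendant '[[[0,0,0],0],[[0,0,0],0],[[0,0,0],0],[[0,0,0],0]]'; python3 - <<'E'
from h import *
c=shot("wrist","wr3b"); c2=shot("scene","sc3",(260,60,460,210),3)
o=robot.get_obs(); print(o["ft_force"],o["moment"],o["grip_width"])
pred(c,[0,15,30,45,60,75,90],120)
im=np.hstack([c["pixels"][:,150:410],cv2.resize(c2["pixels"][60:200,260:460],(500,350))] if 0 else [c["pixels"][:,150:410], cv2.resize(c2["pixels"][60:228,260:460],(500,420))])
cv2.imwrite("pics/both3.png",im)
E
```

```text
time: 6.95
position: [0.5963, 0.2667, 0.1841]
tool_rot: [0.997, -0.071, 0.002, -0.001]
ft_force: [0.3, 0.2, -2.3]
grip_width: 0.0199
time: 7.45
position: [0.5949, 0.2663, 0.181]
tool_rot: [0.997, -0.071, -0.0, 0.0]
ft_force: [0.3, -0.1, -1.5]
grip_width: 0.0201
[-0.31196178 -0.10640991 -0.25862743] [-0.09214659  0.07281749 -0.01960743] 0.020069641436092668
0 tip [274.  15.] sh [274. 130.] tip rel mm [ 17. 119.  -0.]
15 tip [275.  43.] sh [275. 127.] tip rel mm [ 17. 115. -31.]
30 tip [275.  75.] sh [275. 135.] tip rel mm [ 15. 103. -60.]
45 tip [275. 109.] sh [275. 150.] tip rel mm [ 12.  84. -85.]
60 tip [275. 143.] sh [275. 169.] tip rel mm [   9.   59. -104.]
75 tip [276. 176.] sh [275. 191.] tip rel mm [   4.   31. -116.]
90 tip [276. 210.] sh [275. 215.] tip rel mm [  -0.   -0. -120.]
```

View pics/both3.png

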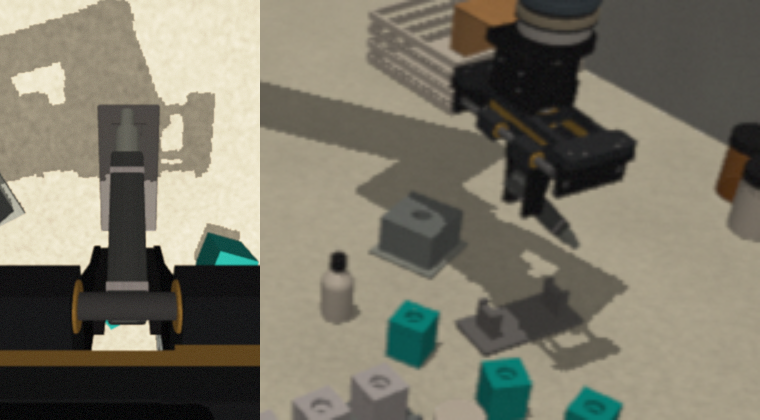

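Tip at about (127,110) in the left panel, so the gauge hangs at roughly 45°; the stand hole is clear. I'll go to the stand and check the tilt there.

```bash
python3 -m pendant '[[[-28,14,0],0],[[-28,15,0],0],[[-28,14,0],0],[[-28,15,0],0],[[-28,14,3],0],[[-28,15,3],0],[[0,0,0],0],[[0,0,0],0]]'; python3 - <<'E'
from h import *
c=shot("wrist","wr4"); c2=shot("scene","sc4")
pred(c,[40,45,50,55,60],120)
hw=[.429,.287,.05]; print("hole px",px(c,hw),px(c2,hw))
o=robot.get_obs();print(o["position"])
cv2.imwrite("pics/both4.png",np.hstack([cv2.resize(c["pixels"][60:300,200:350],(262,420)), cv2.resize(c2["pixels"][70:220,240:440],(525,394))[:, :] if 0 else cv2.resize(c2["pixels"][60:220,240:440],(525,420))]))
E
```

```text
time: 8.55
position: [0.4179, 0.2046, 0.1761]
tool_rot: [0.997, -0.072, 0.001, -0.0]
ft_force: [-0.4, -0.3, -1.9]
grip_width: 0.0201
40 tip [275.  98.] sh [275. 145.] tip rel mm [ 13.  91. -77.]
45 tip [275. 109.] sh [275. 150.] tip rel mm [ 12.  84. -85.]
50 tip [275. 120.] sh [275. 156.] tip rel mm [ 11.  76. -92.]
55 tip [276. 131.] sh [275. 163.] tip rel mm [ 10.  68. -98.]
60 tip [276. 143.] sh [275. 169.] tip rel mm [   9.   59. -104.]
hole px [273.87591044 111.58487409] [324.41642637 145.18517725]
[0.41821147 0.20458605 0.17592812]
```

View pics/both4.png

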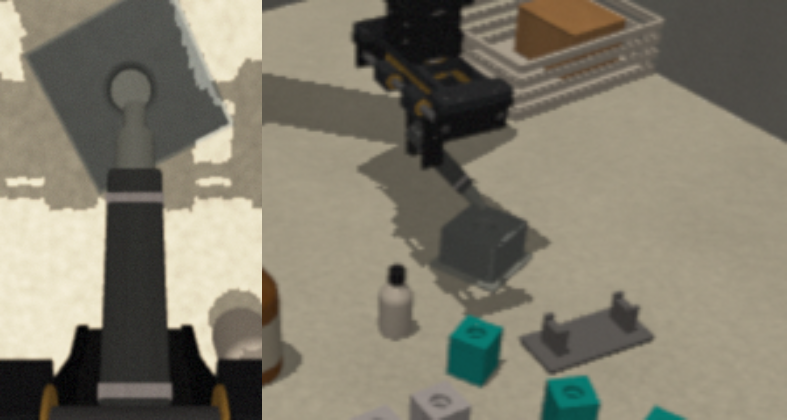

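Tip now at about 50° and lined up with the hole (hole centre measured at px (274,110), predicted (274,112)). I'll put the tip 8 mm into the hole.

```bash
python3 -m pendant '[[[-2,-9,0],0],[[0,0,15],0],[[0,0,14],0],[[0,0,10],0],[[0,0,0],0]]'; python3 - <<'E'
from h import *
c=shot("wrist","wr5"); c2=shot("scene","sc5")
pred(c,[45,50,55,60],118)
print("hole px",px(c,[.429,.287,.05]))
o=robot.get_obs();print(o["position"],o["ft_force"])
cv2.imwrite("pics/both5.png",np.hstack([cv2.resize(c["pixels"][60:300,200:350],(262,420)), cv2.resize(c2["pixels"][60:220,240:440],(525,420))]))
E
```

```text
time: 9.28
position: [0.4157, 0.2136, 0.136]
tool_rot: [0.997, -0.071, -0.0, 0.0]
ft_force: [1.2, 0.4, -1.6]
grip_width: 0.0199
45 tip [276. 111.] sh [275. 153.] tip rel mm [ 12.  83. -83.]
50 tip [276. 122.] sh [275. 159.] tip rel mm [ 11.  75. -90.]
55 tip [276. 133.] sh [276. 165.] tip rel mm [ 10.  67. -97.]
60 tip [276. 144.] sh [276. 172.] tip rel mm [   8.   58. -102.]
hole px [279.12211003 124.38039498]
[0.41595191 0.21367073 0.13663222] [ 0.07003504  0.04413394 -1.48267387]
```

View pics/both5.png

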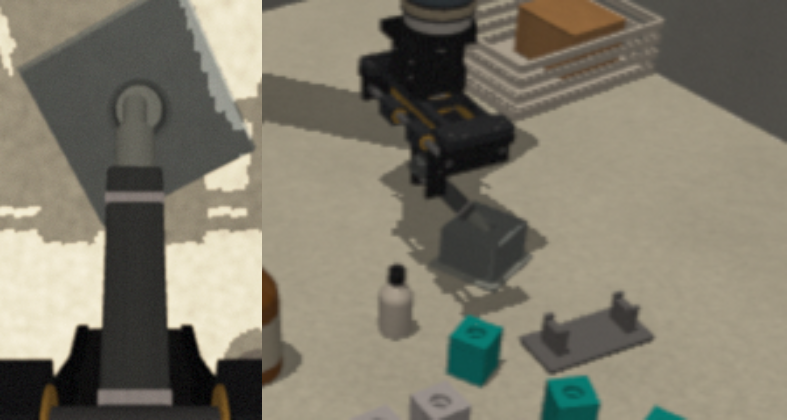

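```bash
python3 -m pendant '[[[1,3,6],0],[[0,0,0],0],[[0,-7,-3],0],[[0,-6,-3],0],[[0,-7,-2],0],[[0,-6,-1],0],[[0,0,0],0]]'; python3 - <<'E'
from h import *
c=shot("wrist","wr6"); c2=shot("scene","sc6")
pred(c,[50,55,60,65,70],118)
print("hole px",px(c,[.429,.287,.05]))
o=robot.get_obs();print(o["position"],o["ft_force"],o["moment"])
cv2.imwrite("pics/both6.png",np.hstack([cv2.resize(c["pixels"][60:300,200:350],(262,420)), cv2.resize(c2["pixels"][60:220,240:440],(525,420))]))
E
```

```text
time: 10.25
position: [0.4201, 0.2368, 0.1397]
tool_rot: [0.997, -0.071, 0.0, -0.0]
ft_force: [-1.8, -0.6, 2.8]
grip_width: 0.0199
50 tip [275. 123.] sh [275. 159.] tip rel mm [ 11.  75. -90.]
55 tip [275. 134.] sh [275. 166.] tip rel mm [ 10.  67. -97.]
60 tip [275. 145.] sh [275. 172.] tip rel mm [   8.   58. -102.]
65 tip [275. 156.] sh [275. 179.] tip rel mm [   7.   49. -107.]
70 tip [275. 167.] sh [275. 186.] tip rel mm [   6.   40. -111.]
hole px [277.44090897 157.53376902]
[0.42003887 0.23642033 0.13952649] [-1.25679305 -0.33351718  1.828307  ] [-0.18484591  0.23972249 -0.00225318]
```

View pics/both6.png

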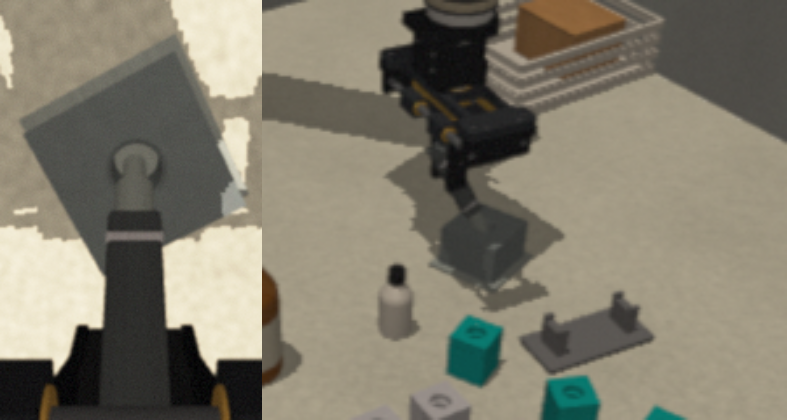

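The pin is in the hole, at about 62°. Continuing the arc.

```bash
python3 -m pendant '[[[0,-8,-2],0],[[0,-7,-1],0],[[0,-8,0],0],[[0,-7,0],0],[[0,-7,1],0],[[0,-7,1],0],[[0,-6,1],0],[[0,0,0],0]]'; python3 - <<'E'
from h import *
c=shot("wrist","wr7"); pred(c,[75,80,85,90],118)
print("hole px",px(c,[.429,.287,.05]))
im=c["pixels"][:,268:282].mean((1,2)); print(im[100:300:4].round(0))
delta([.429,.287,.125])
E
```

```text
time: 11.35
position: [0.4273, 0.2862, 0.1393]
tool_rot: [0.997, -0.071, 0.0, -0.0]
ft_force: [0.4, 1.6, -0.0]
grip_width: 0.02
75 tip [275. 178.] sh [275. 193.] tip rel mm [   4.   30. -114.]
80 tip [275. 189.] sh [275. 201.] tip rel mm [   3.   20. -116.]
85 tip [275. 200.] sh [275. 208.] tip rel mm [   2.   10. -118.]
90 tip [275. 211.] sh [275. 216.] tip rel mm [   0.    0. -118.]
hole px [277.26736483 221.6420772 ]
[135. 136. 138. 138. 139. 139. 139. 144. 141. 139. 138. 140. 137. 124.
 106. 101.  75.  56.  66.  78.  81.  80.  80.  80.  79.  80.  80.  88.
 100.  68.  68.  74.  54.  36.  71.  36.  36.  35.  36.  36.  36.  36.
  36.  36.  36.  37.  36.  36.  51.  45.]
shift [ 1.6 -1.3 14.3]  p [0.4273 0.286  0.1393] yaw -8.2 F [-0.6  0.4  0.2] w 19.8 t 11.4 q [0.37 0.54 1.81 0.   0.79 0.51]
```

```bash
python3 -m pendant '[[[1,-1,3],0],[[0,0,4],0],[[0,0,0],0]]'; python3 -m pendant '[[[0,0,3],0],[[0,0,3],0],[[0,0,0],0]]'; python3 -m pendant '[[[0,0,2],0],[[0,0,2],0],[[0,0,0],0]]'
```

```text
time: 11.78
position: [0.4277, 0.2861, 0.1321]
tool_rot: [0.997, -0.072, -0.001, 0.0]
ft_force: [-1.3, 0.8, 1.6]
grip_width: 0.0202
time: 12.15
position: [0.4279, 0.2862, 0.1261]
tool_rot: [0.997, -0.071, -0.0, 0.0]
ft_force: [-0.7, 0.0, 1.7]
grip_width: 0.0202
time: 12.52
position: [0.4281, 0.2863, 0.1223]
tool_rot: [0.997, -0.071, -0.0, 0.0]
ft_force: [-2.1, -0.1, 3.2]
grip_width: 0.0204
```

```bash
python3 -m pendant '[[[0,0,2],0],[[0,0,0],0]]'; python3 - <<'E'
from h import *
c=shot("wrist","wr8"); c2=shot("scene","sc8")
for s in(c,c2): print([px(s,[.429,.287,z]).round(0).tolist() for z in(.05,.15)])
cv2.imwrite("pics/both8.png",np.hstack([cv2.resize(c["pixels"][150:390,200:350],(262,420)), cv2.resize(c2["pixels"][80:200,260:410],(525,420))]))
E
```

```text
time: 12.78
position: [0.4281, 0.2863, 0.1204]
tool_rot: [0.997, -0.071, -0.0, 0.0]
ft_force: [-2.0, -0.1, 2.3]
grip_width: 0.0206
[[276.0, 231.0], [276.0, 318.0]]
[[324.0, 145.0], [328.0, 114.0]]
```

View pics/both8.png

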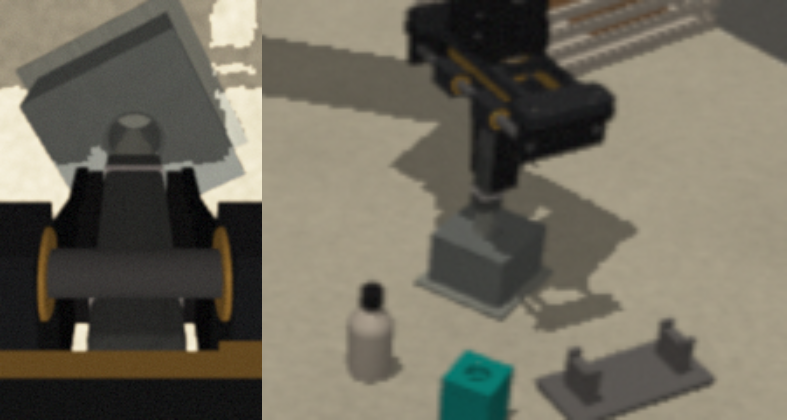

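The gauge isn't home yet: the thick section still shows about 10 mm above the stand, so it is slipping up in the light grip, and there is a side force of −2 N in x. I'll work out the tilt.

```bash
python3 - <<'E'
from h import *
c=camera("wrist")
p,R,o=tool(); g=p+R[:,2]*.003
for L in(106,112,118):
  for a in(80,85,90,95):
    r=np.radians(a); d=-R[:,1]*np.cos(r)+R[:,2]*np.sin(r); n=R[:,1]*np.sin(r)+R[:,2]*np.cos(r)
    s=g+d*(L-44)/1e3
    print(L,a,"front edge",px(c,s-n*.01).round(0),"shoulder z",s[2].round(4),"at stand top y",(g+d*(g[2]-.05)/-d[2])[:2].round(4),"tail rear/front edge",px(c,g+d*(L-144)/1e3-n*.01).round(0),px(c,g+d*(L-144)/1e3+n*.01).round(0))
v=c["pixels"][:,268:282].mean((1,2)); print(v[215:262:1].round(0)); print(v[300:350].round(0))
for vv in(238,300):print(c["pixels"][255 if vv==238 else 205, 240:312].mean(1).round(0))
print(o["ft_force"],o["moment"])
E
```

```text
106 80 front edge [275. 208.] shoulder z 0.0563 at stand top y [0.4298 0.2981] tail rear/front edge [274. 323.] [274. 357.]
106 85 front edge [275. 214.] shoulder z 0.0556 at stand top y [0.4289 0.2922] tail rear/front edge [274. 315.] [274. 353.]
106 90 front edge [275. 221.] shoulder z 0.0554 at stand top y [0.4281 0.2863] tail rear/front edge [274. 307.] [274. 349.]
106 95 front edge [275. 228.] shoulder z 0.0556 at stand top y [0.4273 0.2805] tail rear/front edge [274. 298.] [274. 343.]
112 80 front edge [275. 204.] shoulder z 0.0504 at stand top y [0.4298 0.2981] tail rear/front edge [274. 312.] [274. 345.]
112 85 front edge [275. 211.] shoulder z 0.0497 at stand top y [0.4289 0.2922] tail rear/front edge [274. 305.] [274. 342.]
112 90 front edge [275. 218.] shoulder z 0.0494 at stand top y [0.4281 0.2863] tail rear/front edge [274. 298.] [274. 339.]
112 95 front edge [275. 226.] shoulder z 0.0497 at stand top y [0.4273 0.2805] tail rear/front edge [274. 291.] [274. 334.]
118 80 front edge [275. 200.] shoulder z 0.0445 at stand top y [0.4298 0.2981] tail rear/front edge [274. 30
[... 867 characters left out ...]
  12.   2.  12.  16.  16.  13.  13.
  16.  13.  16.  16.  16.  23.  29.  34.  32.  38.  32.  32.  35.  38.
  39.  35.  33.  39.  38.  39.  39.  36.  38.  38.  40.  33.  35.  32.
  36.  39.  37.  34.  33.  32.  32.  36.  37.  36.  34.  53.  82.  58.
  25.  15.  18.  15.  19.  18.  19.  15.   7.  11.   1.  14.   3.  11.
   9.  12.]
[78. 78. 76. 78. 80. 80. 82. 79. 84. 82. 81. 80. 83. 81. 80. 82. 78. 79.
 79. 80. 79. 77. 82. 80. 84. 80. 83. 84. 82. 79. 80. 83. 78. 81. 83. 80.
 81. 78. 83. 81. 82. 81. 82. 82. 82. 85. 82. 80. 82. 82. 81. 83. 82. 83.
 83. 81. 82. 82. 82. 84. 82. 79. 80. 79. 84. 82. 81. 82. 81. 82. 84. 83.]
[-2.00350639  0.60181982  1.78595956] [ 0.00341379  0.50150282 -0.04353805]
```

```bash
python3 - <<'E'
from h import *
c=camera("wrist"); im=c["pixels"]
print("far rim",w(c,276.6,214.5,.05)); 
for z in(.05,.056): print(z,[w(c,u,226,z).round(4).tolist() for u in(261,276.6,292.5)])
print("thin/thick far edge",w(c,276.6,222.5,.05))
for v in(216,219,222,225,228,232,236): print(v,im[v,250:304:2].mean(1).round(0).astype(int).tolist())
E
```

```text
far rim [0.43097725 0.29918644 0.05      ]
0.05 [[0.4186, 0.2921, 0.05], [0.4297, 0.2905, 0.05], [0.4411, 0.2889, 0.05]]
0.056 [[0.4192, 0.2943, 0.056], [0.43, 0.2928, 0.056], [0.4411, 0.2912, 0.056]]
thin/thick far edge [0.43011123 0.29319152 0.05      ]
216 [84, 80, 81, 80, 80, 85, 84, 82, 77, 71, 80, 93, 98, 94, 101, 100, 86, 76, 72, 78, 79, 82, 87, 85, 78, 84, 79]
219 [81, 82, 81, 78, 83, 82, 82, 70, 65, 89, 104, 103, 103, 108, 105, 104, 107, 99, 72, 64, 74, 82, 82, 79, 85, 81, 82]
222 [78, 81, 84, 79, 82, 77, 73, 59, 54, 52, 58, 84, 96, 102, 99, 88, 70, 59, 56, 54, 62, 76, 83, 85, 82, 85, 83]
225 [84, 77, 76, 83, 79, 73, 65, 51, 55, 57, 56, 74, 74, 77, 70, 66, 58, 58, 55, 55, 51, 70, 78, 78, 82, 83, 76]
228 [78, 81, 83, 79, 83, 69, 58, 52, 53, 56, 70, 74, 76, 74, 73, 77, 65, 57, 52, 56, 52, 70, 75, 82, 77, 80, 80]
232 [81, 76, 80, 90, 79, 72, 62, 54, 59, 73, 78, 74, 76, 74, 76, 74, 75, 71, 59, 52, 52, 68, 76, 77, 82, 78, 79]
236 [79, 134, 152, 154, 137, 107, 70, 60, 71, 77, 71, 72, 76, 79, 77, 74, 68, 69, 62, 59, 69, 73, 80, 82, 80, 78, 82]
```

```bash
python3 -m pendant '[[[0,0,-6],0],[[1,-3,0],0],[[0,0,4],0],[[0,0,4],0],[[0,0,0],0]]' - 5; python3 -m pendant '[[[0,0,5],0],[[0,0,0],0]]'; python3 - <<'E'
from h import *
c=camera("wrist"); im=c["pixels"]
v=im[:,268:282].mean((1,2)); print(v[205:262].round(0)); print(v[318:350].round(0)); delta([.4297,.288,.11]); print(px(c,[.4297,.288,.05]),px(c,[.4297,.299,.05]))
E
```

```text
time: 13.6
position: [0.4292, 0.289, 0.1179]
tool_rot: [0.997, -0.071, -0.001, 0.0]
ft_force: [0.5, -1.1, -0.5]
grip_width: 0.0195
time: 13.85
position: [0.4293, 0.289, 0.1131]
tool_rot: [0.997, -0.071, -0.0, 0.0]
ft_force: [-0.4, 0.7, -0.9]
grip_width: 0.0198
[82. 83. 82. 82. 82. 82. 81. 81. 82. 81. 82. 82. 83. 82. 82. 78. 72. 75.
 86. 89. 86. 81. 76. 72. 73. 74. 74. 74. 75. 75. 75. 74. 66. 47. 37. 36.
 36. 35. 48. 82. 97. 96. 66. 40. 36. 37. 35. 37. 37. 36. 36. 36. 36. 36.
 37. 36. 36.]
[50. 48. 41. 38. 37. 37. 37. 37. 38. 37. 39. 36. 38. 37. 38. 37. 36. 36.
 38. 38. 37. 38. 40. 43. 47. 49. 50. 51. 52. 51. 51. 53.]
shift [0.4 1.1 3.3]  p [0.4295 0.2891 0.1133] yaw -8.2 F [-0.8 -0.2 -1. ] w 19.9 t 13.9 q [ 0.38  0.59  1.81 -0.    0.74  0.52]
[275.96581647 236.77441138] [273.687317   222.21510976]
```

The step has dropped in: the force is back to the gauge's own weight. I'll lower until it is seated.

```bash
python3 -m pendant '[[[0,0,5],0],[[0,0,5],0],[[0,0,0],0]]'; python3 -m pendant '[[[0,0,3],0],[[0,0,0],0]]'; python3 -m pendant '[[[0,0,2],0],[[0,0,0],0]]';python3 -m pendant '[[[0,0,2],0],[[0,0,0],0]]';python3 -m pendant '[[[0,0,2],0],[[0,0,0],0]]'
```

```text
time: 14.28
position: [0.4293, 0.289, 0.103]
tool_rot: [0.997, -0.071, -0.001, 0.0]
ft_force: [-0.4, 0.1, -1.2]
grip_width: 0.0196
time: 14.52
position: [0.4295, 0.2891, 0.1004]
tool_rot: [0.997, -0.071, -0.0, 0.0]
ft_force: [0.8, -0.1, -1.7]
grip_width: 0.02
time: 14.78
position: [0.4296, 0.2892, 0.0985]
tool_rot: [0.997, -0.071, -0.0, 0.0]
ft_force: [0.2, -1.1, -0.5]
grip_width: 0.0201
time: 15.02
position: [0.4298, 0.2892, 0.0967]
tool_rot: [0.997, -0.071, 0.0, -0.0]
ft_force: [0.4, -0.4, 0.2]
grip_width: 0.0198
time: 15.28
position: [0.4298, 0.2894, 0.0951]
tool_rot: [0.997, -0.071, 0.0, -0.0]
ft_force: [-0.0, 0.3, 4.7]
grip_width: 0.0202
```

Seated: the force rises at TCP z ≈ 0.096, as expected. Releasing.

```bash
python3 -m pendant '[[[0,0,0],0],[[0,0,0],0],[[0,0,0],0],[[0,0,0],0]]' 40; python3 - <<'E'
from h import *
c=shot("wrist","wr9"); c2=shot("scene","sc9")
cv2.imwrite("pics/both9.png",np.hstack([cv2.resize(c["pixels"][150:390,200:350],(262,420)), cv2.resize(c2["pixels"][80:200,260:410],(525,420))]))
delta([.429,.288,.1])
E
```

```text
time: 15.78
position: [0.4296, 0.2892, 0.0944]
tool_rot: [0.997, -0.072, -0.0, 0.0]
ft_force: [-0.5, 0.0, -0.4]
grip_width: 0.0391
shift [-0.4  1.3 -5.5]  p [0.4296 0.2892 0.0945] yaw -8.2 F [-0.4  0.1 -0. ] w 40.1 t 15.88 q [ 0.38  0.62  1.82 -0.    0.69  0.52]
```

View pics/both9.png

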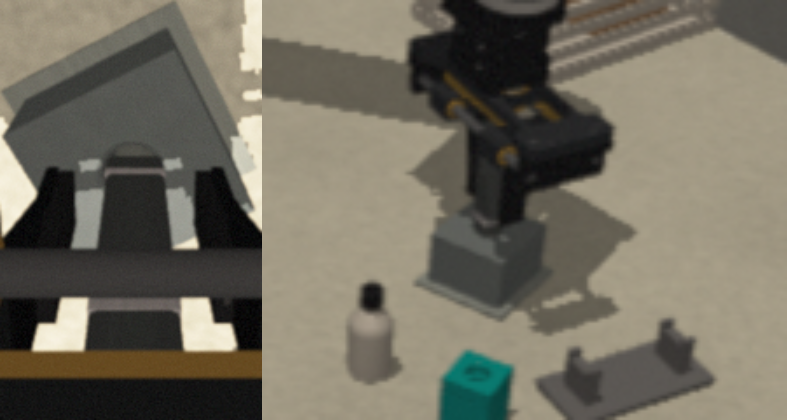

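```bash
python3 -m pendant '[[[0,0,-50],0],[[0,0,-50],0],[[0,0,-50],0],[[0,0,0],0]]' 60; python3 - <<'E'
from h import *
c=shot("wrist","wr10"); c2=shot("scene","sc10"); c3=shot("top","tp10")
for s,n in((c,"wrist"),(c2,"scene"),(c3,"top")):
  print(n,{z:px(s,[.4297,.288,z]).round(1).tolist() for z in(.05,.06,.15,.165)}); 
a=cv2.imread("pics/top0.png"); d=cv2.absdiff(a,c3["pixels"]).max(2); 
im=c["pixels"].mean(2); u=int(px(c,[.4297,.288,.1])[0]); print("wrist col",u,im[60:330:3,u-4:u+5].mean(1).astype(int).tolist())
s2=c2["pixels"].mean(2)
for v in range(90,152,3): print(v,s2[v,310:342].astype(int).tolist())
E
```

```text
time: 16.38
position: [0.4321, 0.2903, 0.2487]
tool_rot: [0.997, -0.071, 0.005, -0.002]
ft_force: [-0.2, -0.0, -0.7]
grip_width: 0.0595
wrist {0.05: [272.3, 192.5], 0.06: [272.2, 194.8], 0.15: [271.8, 222.5], 0.165: [271.7, 229.0]}
scene {0.05: [324.8, 145.2], 0.06: [325.1, 142.3], 0.15: [328.0, 114.5], 0.165: [328.5, 109.6]}
top {0.05: [190.4, 260.3], 0.06: [189.4, 260.6], 0.15: [179.8, 264.0], 0.165: [178.0, 264.7]}
wrist col 272 [122, 118, 120, 121, 119, 120, 114, 120, 121, 117, 114, 116, 117, 116, 119, 117, 115, 116, 116, 116, 116, 118, 119, 120, 117, 117, 119, 184, 104, 92, 87, 66, 62, 70, 67, 68, 67, 67, 66, 67, 67, 58, 59, 65, 28, 31, 29, 29, 29, 52, 32, 40, 81, 83, 82, 83, 83, 82, 83, 199, 200, 199, 204, 200, 201, 204, 201, 200, 204, 203, 200, 205, 205, 202, 205, 202, 200, 167, 30, 37, 41, 42, 44, 45, 44, 44, 37, 191, 205, 201]
90 [140, 118, 97, 94, 96, 98, 98, 95, 99, 101, 114, 117, 102, 87, 82, 81, 85, 93, 113, 136, 138, 126, 110, 99, 89, 59, 23, 12, 14, 14, 16, 18]
93 [91, 95, 124, 141, 135, 110, 97, 91, 84, 83, 83, 85, 87, 99, 128, 132, 117, 101, 93, 97, 99, 117, 116, 127
[... 2017 characters left out ...]
, 90, 89, 89, 93, 126, 140]
138 [97, 89, 87, 89, 90, 91, 90, 91, 92, 92, 77, 52, 43, 43, 43, 43, 39, 41, 43, 52, 79, 91, 90, 90, 90, 90, 92, 90, 89, 87, 91, 120]
141 [150, 149, 148, 144, 114, 94, 90, 91, 91, 92, 81, 74, 63, 43, 43, 41, 40, 44, 48, 65, 64, 61, 65, 72, 81, 87, 89, 90, 90, 90, 88, 87]
144 [135, 111, 95, 92, 91, 91, 91, 93, 92, 84, 60, 40, 48, 73, 70, 59, 53, 44, 45, 53, 58, 58, 64, 67, 68, 66, 61, 62, 79, 75, 67, 80]
147 [84, 88, 90, 92, 93, 93, 93, 92, 92, 94, 93, 88, 72, 57, 53, 60, 59, 68, 81, 89, 94, 92, 94, 93, 93, 94, 92, 78, 62, 55, 61, 82]
150 [63, 63, 65, 62, 64, 68, 73, 80, 88, 89, 92, 92, 93, 92, 94, 93, 92, 93, 92, 92, 94, 93, 94, 92, 80, 64, 54, 51, 51, 54, 72, 85]
```

The scene shows the tail face at (328,116) against a predicted (328,114) for home, and the handle bottom at the stand top, so it is home. Next, the exact gauge axis for the regrasp.

```bash
python3 - <<'E'
from h import *
c=camera("wrist"); im=c["pixels"].mean(2)
print(im[226,250:296].astype(int).tolist()); print(im[205:242,272].astype(int).tolist())
print(w(c,272,225.8,.15), w(c,272,215.5,.15),w(c,272,236,.15)); p=tool()[0]; print(p)
c3=camera("top"); t=c3["pixels"].mean(2); print(t[256:272:1,170:192].astype(int))
E
```

```text
[201, 203, 207, 207, 207, 203, 199, 196, 200, 202, 191, 157, 133, 128, 125, 101, 75, 71, 81, 84, 84, 80, 80, 82, 87, 83, 82, 83, 83, 84, 84, 81, 84, 84, 84, 86, 84, 86, 73, 86, 144, 187, 195, 201, 199, 205]
[38, 59, 72, 50, 31, 29, 27, 33, 40, 41, 50, 77, 84, 87, 86, 80, 77, 78, 82, 85, 83, 80, 83, 82, 82, 82, 83, 78, 80, 89, 148, 186, 201, 202, 205, 201, 202]
[0.42537539 0.28501403 0.15      ] [0.42665846 0.29362482 0.15      ] [0.42407749 0.2763037  0.15      ]
[0.42855353 0.28872055 0.24318411]
[[ 23  19  26  34  30  35  33  35  30  22  15   4  17  41  55  65  76  65
   43  43  49  62]
 [ 24  20  53  62  61  54  64  58  43  39  26  25  19  37  44  45  40  28
   37  34  30  37]
 [ 20  21  54  74  63  49  72  67  42  43  47  51  38  31  33  23   0  16
   26  18  19  17]
 [ 29  25  57  71  62  53  66  61  44  45  47  49  39  32  29  13  12  19
   15  14  18  20]
 [ 21  38  63  70  64  50  69  60  35  44  43  39  29  24  32  34  37  36
   23  17  16  17]
 [ 19  46  69  70  55  58  63  52  32  40  53  53  52  50  52  48  37  44
   42  28  12  21]
 [ 19  48  66  68  52  65  68  50  33  
[... 191 characters left out ...]
6  50  55  51  59  50  35  26
   19  24  20  21]
 [ 17  64  76  62  49  66  63  39  31  35  50  54  49  50  51  41  29  33
   24  21  12  26]
 [ 33  61  67  56  54  62  51  39  44  48  49  53  53  51  53  43  42  32
   24  29  20  31]
 [ 48  66  69  56  61  66  52  35  40  52  48  49  51  51  53  31  30  31
   28  43  55  65]
 [ 52  71  68  51  68  66  46  42  54  61  57  50  53  51  50  36  49  56
   62  75  76  79]
 [ 61  76  61  45  69  68  46  71  92  88  69  63  59  59  58  56  69  76
   74  78  76  75]
 [ 59  72  62  53  69  60  50  96 122 102  77  75  76  80  74  75  75  76
   78  77  76  79]
 [ 66  68  55  52  57  53  53 105 127 108  83  76  77  79  79  76  77  71
   77  77  78  74]]
```

```bash
python3 -m pendant '[[[2,3.5,0],0],[[0,0,45],0],[[0,0,45],0],[[0,0,35],0],[[0,0,10],0],[[0,0,0],0]]'; python3 - <<'E'
from h import *
delta([.430,.285,.108])
E
```

```text
time: 17.38
position: [0.4311, 0.2853, 0.1091]
tool_rot: [0.997, -0.072, -0.001, 0.0]
ft_force: [-0.6, -0.1, 0.5]
grip_width: 0.0602
shift [-1.   0.4  1.1]  p [0.4311 0.2853 0.1091] yaw -8.2 F [-0.6 -0.1  0.5] w 60.2 t 17.38 q [ 0.37  0.6   1.82 -0.    0.73  0.51]
```

```bash
python3 -m pendant '[[[0,0,0],0],[[0,0,0],0],[[0,0,0],0],[[0,0,0],0]]' 10 40; python3 -m pendant '[[[0,0,-10],0],[[0,0,-25],0],[[0,0,-35],0],[[0,0,-30],0],[[0,0,0],0]]'; python3 - <<'E'
from h import *
delta([.631,.067,.185],-3.2)
E
```

```text
time: 17.88
position: [0.4313, 0.2856, 0.11]
tool_rot: [0.997, -0.071, 0.0, -0.0]
ft_force: [0.7, 1.0, 0.1]
grip_width: 0.0281
time: 18.5
position: [0.4326, 0.2861, 0.212]
tool_rot: [0.997, -0.071, 0.003, -0.001]
ft_force: [0.2, -0.7, -1.1]
grip_width: 0.0196
shift [227.5 188.7  27.7]  turn about tool z -5.0 p [0.4326 0.2861 0.212 ] yaw -8.2 F [ 0.2 -0.7 -1.1] w 19.6 t 18.5 q [0.37 0.43 1.74 0.   0.97 0.51]
```

The fingers were still closing when the lift began, so I'll check where the gauge sits in the grip.

```bash
python3 -m pendant '[[[0,0,0],0],[[0,0,0],0]]'; python3 - <<'E'
from h import *
c=shot("scene","sc11"); p,R,o=tool(); print(p,o["ft_force"],o["grip_width"])
im=c["pixels"].mean(2)
cc=camera("wrist"); wi=cc["pixels"].mean(2)
for z in np.arange(-.02,-.135,-.004):
    q=px(c,p+[0,0,z]); u,v=np.round(q).astype(int); 
    print(round(z,3),(u,v),im[v,u-8:u+9].astype(int).tolist())
E
```

```text
time: 18.75
position: [0.4301, 0.285, 0.2082]
tool_rot: [0.997, -0.071, -0.001, 0.001]
ft_force: [0.1, 1.1, -1.3]
grip_width: 0.0199
[0.43029349 0.28507587 0.20823192] [ 0.00264347 -0.15872151 -1.3359785 ] 0.01977424305382542
-0.02 (np.int64(329), np.int64(102)) [92, 89, 74, 47, 37, 35, 39, 30, 17, 16, 12, 15, 12, 16, 23, 71, 106]
-0.024 (np.int64(328), np.int64(104)) [90, 89, 90, 82, 58, 36, 36, 35, 25, 15, 18, 13, 15, 18, 18, 28, 61]
-0.028 (np.int64(328), np.int64(105)) [91, 92, 93, 81, 55, 37, 36, 36, 24, 18, 19, 15, 17, 39, 65, 76, 86]
-0.032 (np.int64(328), np.int64(106)) [92, 91, 91, 75, 48, 36, 34, 37, 29, 19, 21, 25, 35, 82, 132, 144, 124]
-0.036 (np.int64(328), np.int64(108)) [91, 91, 91, 71, 50, 39, 38, 40, 40, 40, 42, 39, 55, 121, 147, 148, 146]
-0.04 (np.int64(328), np.int64(109)) [90, 90, 89, 71, 48, 38, 39, 40, 41, 40, 43, 38, 57, 123, 147, 146, 146]
-0.044 (np.int64(328), np.int64(110)) [90, 91, 90, 68, 46, 41, 41, 41, 41, 40, 41, 39, 65, 126, 146, 146, 147]
-0.048 (np.int64(328), np.int64(112)) [92, 93, 87, 73, 57, 45, 43, 42, 41, 39, 39, 39, 72, 128, 148, 149, 148]

[... 1596 characters left out ...]
90, 89, 90, 89, 84, 75, 70, 76, 87, 91, 90, 91, 91, 92, 91]
-0.112 (np.int64(326), np.int64(132)) [91, 92, 89, 88, 88, 91, 87, 81, 80, 85, 88, 90, 91, 90, 92, 91, 92]
-0.116 (np.int64(325), np.int64(133)) [91, 90, 88, 90, 90, 90, 89, 89, 89, 88, 89, 89, 88, 90, 91, 91, 91]
-0.12 (np.int64(325), np.int64(134)) [90, 91, 91, 90, 92, 91, 91, 89, 89, 89, 89, 90, 90, 91, 90, 89, 90]
-0.124 (np.int64(325), np.int64(135)) [91, 90, 90, 90, 89, 93, 92, 91, 91, 92, 91, 91, 91, 90, 89, 88, 88]
-0.128 (np.int64(325), np.int64(137)) [91, 92, 88, 77, 63, 64, 74, 80, 85, 89, 92, 91, 90, 90, 90, 90, 88]
-0.132 (np.int64(325), np.int64(138)) [93, 92, 92, 92, 77, 62, 58, 58, 64, 76, 85, 89, 88, 91, 91, 91, 89]
```

The gauge hangs straight, with its tip about 111 mm below the TCP. On to the left block.

```bash
python3 -m pendant '[[[38,31,0],0],[[38,31,0],0],[[38,31,0],0],[[38,31,0],0],[[38,32,0],0],[[38,32,0],0],[[0,0,0],0],[[0,0,0],0]]'; python3 - <<'E'
from h import *
c=shot("wrist","wr12")
B=[[.6312,.0671,.056],[.6277,.0025,.056],[.6241,-.061,.056]]
for b in B: print(px(c,b).round(1))
p,R,o=tool(); print("tip px",px(c,p+R[:,2]*.111).round(1))
delta([.6315,.068,.165])
im=c["pixels"].mean(2); u,v=np.round(px(c,B[0])).astype(int); np.set_printoptions(linewidth=250)
print(u-26,v-30); print(im[v-30:v+30:3,u-26:u+40:2].astype(int))
E
```

```text
time: 19.85
position: [0.629, 0.0669, 0.2083]
tool_rot: [0.997, -0.072, -0.002, -0.0]
ft_force: [-0.1, 1.0, -1.8]
grip_width: 0.0196
[278.2 200.3]
[283.7 260. ]
[288.4 312.2]
tip px [274.9 213.5]
shift [ 2.8 -0.9 43.5]  p [0.6287 0.0675 0.2085] yaw -8.2 F [-0.4 -0.3 -1. ] w 19.6 t 19.9 q [-0.07  0.58  1.45  0.    1.12  0.07]
252 170
[[202 135 110 132  85  84  80  85  87  87  85  91  89  86  88  89  84  88  91  85  90  87  88  90  68  67  85 152 206 212 217 213 215]
 [205 141 136 143  91  88  86  84  87  88  90  88  86  87  88  90  88  87  87  89  87  88  92  86  95 130 140 143 200 215 219 216 213]
 [203 144 141 137 104  86  87  86  86  89  86  91  92  92  91  90  96  96 100 110 109 109 113 119 126 145 144 144 193 212 216 212 216]
 [208 144 140 140 117 116 116 118 120 121 124 125 125 124 120 127 125 125 126 127 123 121 122 125 130 144 143 138 188 213 212 212 209]
 [215 164 139 143 145 131 124 121 123 123 125 128 124 122 120 124 125 126 124 124 120 122 124 129 128 140 143 141 198 215 211 210 212]
 [212 156 139 149 220 186 126 123 124 126 123 123 123 125 123 120 128 130 125 126 118 125 
[... 1235 characters left out ...]
138 142 212 218 216 218]
 [220 219 213 140 133 182 228 228 226 166  72  65  67  70  68  87 194 228 229 225 226 219 219 196 181 184 142 136 145 210 222 220 218]
 [215 218 221 163 124 158 181 165 112  70  66  68  69  68  64  66  67  70  69  71  68  65  67  66 120 138 145 138 139 206 218 218 217]
 [207 212 216 171 135 141 128  75  47  53  56  54  54  55  51  52  53  51  59  63  71  68  72  69  89 133 140 141 143 201 219 215 215]
 [212 214 215 179 137 116  33  27  34  28  34  32  40  31  29  35  32  32  28  45  83  86  89  88  90 112 127 134 133 200 219 214 213]
 [218 219 224 201 133  98  75  72  77  73  73  72  79  69  74  73  72  72  72  75  88  89  93  88  90 116 127 137 138 197 210 209 210]]
```

```bash
python3 - <<'E'
from h import *
c=camera("wrist"); im=c["pixels"].mean(2); np.set_printoptions(linewidth=250)
b=w(c,281,197.5,.056); print(b); delta([b[0],b[1],.165])
p,R,o=tool(); print("thin axis at tip", px(c,p+R[:,2]*.111),px(c,p+R[:,2]*.1), w(c,276.5,213,.0975))
print(im[206:222:2,262:300:2].astype(int))
E
```

```text
[0.63400968 0.07002614 0.056     ]
shift [ 5.1 -2.9 43.8]  p [0.6287 0.0678 0.2088] yaw -8.1 F [-0.8 -0.2 -1.7] w 20.2 t 19.95 q [-0.07  0.58  1.45  0.    1.12  0.07]
thin axis at tip [275.35390547 213.80293673] [275.30368414 218.03919509] [0.62945329 0.06836322 0.0975    ]
[[209 229 228 227 226 228 225 189 139 105 103 118 164 214 230 231 227 227 229]
 [195 228 227 230 225 230 231 227 216 206 207 220 227 230 231 231 226 226 229]
 [185 228 230 229 226 221 166 116 125 180 227 229 229 230 228 231 225 228 228]
 [182 228 229 229 226 149  71  64  64  75 188 228 229 232 228 231 227 227 228]
 [168 229 229 230 209  92  65  72  70  68 122 225 230 230 230 230 225 229 229]
 [160 229 231 211 105  71  66  70  68  66  68 141 219 225 209 198 175 176 163]
 [147 203 187 126  66  68  71  68  65  65  67  66  84  78  79  76  68  71  65]
 [138 129  94  60  65  66  66  66  65  65  65  64  62  70  71  71  68  69  64]]
```

```bash
python3 -m pendant '[[[4,-2,20],0],[[0,0,18],0],[[0,0,0],0]]'; python3 -m pendant '[[[0,0,5],0],[[0,0,4],0],[[0,0,0],0]]'; python3 -m pendant '[[[0,0,3],0],[[0,0,0],0]]';  python3 -m pendant '[[[0,0,3],0],[[0,0,0],0]]'
```

```text
time: 20.32
position: [0.6321, 0.0688, 0.1686]
tool_rot: [0.997, -0.071, -0.003, 0.0]
ft_force: [-0.4, -0.0, -0.5]
grip_width: 0.0197
time: 20.7
position: [0.6342, 0.0682, 0.1625]
tool_rot: [0.997, -0.072, -0.0, -0.0]
ft_force: [0.9, 0.2, -1.4]
grip_width: 0.02
time: 20.95
position: [0.6341, 0.0682, 0.1595]
tool_rot: [0.997, -0.071, -0.0, -0.0]
ft_force: [-0.1, 0.7, -1.6]
grip_width: 0.02
time: 21.2
position: [0.634, 0.0683, 0.1563]
tool_rot: [0.997, -0.071, -0.0, -0.0]
ft_force: [-0.3, -0.2, -1.1]
grip_width: 0.02
```

```bash
python3 -m pendant '[[[0,0,4],0],[[0,0,3],0],[[0,0,0],0]]'; python3 -m pendant '[[[0,0,4],0],[[0,0,3],0],[[0,0,0],0]]'; python3 -m pendant '[[[0,0,3],0],[[0,0,0],0]]'
```

```text
time: 21.58
position: [0.6339, 0.0683, 0.149]
tool_rot: [0.997, -0.071, -0.001, 0.0]
ft_force: [0.5, -0.0, -1.8]
grip_width: 0.0196
time: 21.95
position: [0.634, 0.0683, 0.1421]
tool_rot: [0.997, -0.071, -0.0, -0.0]
ft_force: [-0.0, 0.6, -1.6]
grip_width: 0.0201
time: 22.2
position: [0.6341, 0.0683, 0.1393]
tool_rot: [0.997, -0.071, -0.0, -0.0]
ft_force: [0.4, 1.2, -2.1]
grip_width: 0.0198
```

```bash
python3 -m pendant '[[[0,0,2],0],[[0,0,0],0]]'; python3 -m pendant '[[[0,0,2],0],[[0,0,0],0]]'; python3 -m pendant '[[[0,0,2],0],[[0,0,0],0]]'
```

```text
time: 22.45
position: [0.6343, 0.0684, 0.1385]
tool_rot: [0.997, -0.071, 0.0, -0.0]
ft_force: [-1.9, 1.4, 4.1]
grip_width: 0.0198
time: 22.7
position: [0.6343, 0.0684, 0.1384]
tool_rot: [0.997, -0.071, 0.0, -0.0]
ft_force: [-4.6, 2.0, 13.8]
grip_width: 0.0198
time: 22.95
position: [0.6344, 0.0684, 0.1382]
tool_rot: [0.997, -0.071, 0.001, 0.0]
ft_force: [-7.0, 1.2, 23.3]
grip_width: 0.0195
```

The pin stopped about 28 mm deep with a firm push, so the left block has the right bore. Up and over to the middle block.

```bash
python3 -m pendant '[[[0,0,-10],0],[[0,0,-25],0],[[0,0,-15],0],[[0,0,0],0]]'; python3 - <<'E'
from h import *
delta([.6300,.0045,.170])
E
```

```text
time: 23.45
position: [0.6354, 0.068, 0.1847]
tool_rot: [0.997, -0.071, 0.002, 0.0]
ft_force: [-1.0, 0.3, -1.8]
grip_width: 0.02
shift [ 3.7 63.6 14.7]  p [0.6354 0.068  0.1847] yaw -8.2 F [-1.   0.3 -1.8] w 20.0 t 23.45 q [-0.07  0.61  1.45 -0.    1.07  0.08]
```

```bash
python3 -m pendant '[[[1,21,0],0],[[1,21,0],0],[[1,21,0],0],[[0,0,0],0],[[0,0,8],0],[[0,0,4],0],[[0,0,0],0]]'; python3 - <<'E'
from h import *
delta([.6300,.0045,.162])
E
python3 -m pendant '[[[0,0,5],0],[[0,0,4],0],[[0,0,0],0]]'
```

```text
time: 24.32
position: [0.6278, 0.0062, 0.1708]
tool_rot: [0.997, -0.071, -0.001, -0.0]
ft_force: [0.4, 0.1, -0.9]
grip_width: 0.0199
shift [2.5 1.4 8.8]  p [0.6278 0.0062 0.1708] yaw -8.1 F [ 0.4  0.1 -0.9] w 19.9 t 24.32 q [-0.17  0.62  1.49  0.    1.03 -0.03]
time: 24.7
position: [0.6279, 0.0056, 0.1621]
tool_rot: [0.997, -0.071, -0.001, -0.0]
ft_force: [-0.4, -0.1, -1.9]
grip_width: 0.0196
```

Now at (0.628, 0.0056), about 2 mm from the estimate. I'll nudge it and press.

```bash
python3 -m pendant '[[[1.5,1,2],0],[[0,0,0],0]]'; python3 -m pendant '[[[0,0,2],0],[[0,0,0],0]]'; python3 -m pendant '[[[0,0,2],0],[[0,0,0],0]]'; python3 -m pendant '[[[0,0,2],0],[[0,0,0],0]]'
```

```text
time: 24.95
position: [0.6297, 0.0041, 0.1605]
tool_rot: [0.997, -0.072, 0.0, 0.0]
ft_force: [-0.4, 0.7, -1.5]
grip_width: 0.0199
time: 25.2
position: [0.6297, 0.0042, 0.1586]
tool_rot: [0.997, -0.072, 0.0, 0.0]
ft_force: [-0.1, -0.4, -2.0]
grip_width: 0.0201
time: 25.45
position: [0.6298, 0.0042, 0.1582]
tool_rot: [0.997, -0.071, 0.0, 0.0]
ft_force: [-0.9, 0.2, 7.5]
grip_width: 0.0196
time: 25.7
position: [0.6298, 0.0042, 0.1579]
tool_rot: [0.997, -0.071, 0.001, 0.0]
ft_force: [-2.5, 1.0, 15.2]
grip_width: 0.0199
```

The pin stopped about 8 mm deep: the middle block is too small. Next, the right block.

```bash
python3 -m pendant '[[[0,0,-10],0],[[0,0,-18],0],[[0,0,0],0],[[1.5,21,0],0],[[2,21,0],0],[[2,21,0],0],[[0,0,0],0],[[0,0,10],0]]'; python3 -m pendant '[[[0,0,0],0]]'; python3 - <<'E'
from h import *
delta([.6262,-.0598,.162])
E
```

```text
time: 26.7
position: [0.6265, -0.0594, 0.1728]
tool_rot: [0.997, -0.072, 0.001, -0.0]
ft_force: [-0.0, 0.1, -1.4]
grip_width: 0.02
time: 26.82
position: [0.625, -0.058, 0.1712]
tool_rot: [0.997, -0.071, -0.002, -0.0]
ft_force: [-0.8, 0.3, -1.7]
grip_width: 0.0199
shift [1.5 1.6 9.2]  p [ 0.625  -0.058   0.1712] yaw -8.2 F [-0.8  0.3 -1.7] w 19.9 t 26.82 q [-0.27  0.62  1.49  0.    1.04 -0.13]
```

```bash
python3 -m pendant '[[[1,1.5,4],0],[[0,0,6],0],[[0,0,0],0]]'; python3 -m pendant '[[[0,0,4],0],[[0,0,4],0],[[0,0,0],0]]'; python3 -m pendant '[[[0,0,4],0],[[0,0,4],0],[[0,0,4],0],[[0,0,0],0]]'
```

```text
time: 27.2
position: [0.6264, -0.0601, 0.1618]
tool_rot: [0.997, -0.071, -0.001, -0.0]
ft_force: [-0.4, -0.3, -1.3]
grip_width: 0.0199
time: 27.58
position: [0.6265, -0.0605, 0.1541]
tool_rot: [0.997, -0.072, -0.0, -0.0]
ft_force: [-1.0, 0.2, -1.1]
grip_width: 0.0201
time: 28.08
position: [0.6264, -0.0604, 0.142]
tool_rot: [0.997, -0.071, -0.001, -0.0]
ft_force: [-0.1, 0.0, -2.0]
grip_width: 0.02
```

```bash
python3 -m pendant '[[[0,0,4],0],[[0,0,4],0],[[0,0,0],0]]'; python3 -m pendant '[[[0,0,4],0],[[0,0,3],0],[[0,0,0],0]]'; python3 -m pendant '[[[0,0,3],0],[[0,0,0],0]]'; python3 -m pendant '[[[0,0,2],0],[[0,0,0],0]]'
```

```text
time: 28.45
position: [0.6265, -0.0604, 0.134]
tool_rot: [0.997, -0.071, -0.0, -0.0]
ft_force: [-1.0, 0.3, -1.7]
grip_width: 0.0195
time: 28.82
position: [0.6267, -0.0605, 0.1271]
tool_rot: [0.997, -0.071, -0.0, -0.0]
ft_force: [-0.2, 2.3, -2.2]
grip_width: 0.0196
time: 29.08
position: [0.6268, -0.0606, 0.1243]
tool_rot: [0.997, -0.071, -0.0, 0.0]
ft_force: [-0.7, 0.7, -2.1]
grip_width: 0.02
time: 29.32
position: [0.6269, -0.0605, 0.1226]
tool_rot: [0.997, -0.071, 0.0, 0.0]
ft_force: [-0.7, 1.5, -0.1]
grip_width: 0.0198
```

```bash
python3 -m pendant '[[[0,0,2],0],[[0,0,0],0]]'; python3 -m pendant '[[[0,0,1],0],[[0,0,0],0]]'
```

```text
time: 29.58
position: [0.6269, -0.0605, 0.1225]
tool_rot: [0.997, -0.071, 0.0, 0.0]
ft_force: [-2.7, 1.5, 8.5]
grip_width: 0.0202
time: 29.82
position: [0.6269, -0.0605, 0.1224]
tool_rot: [0.997, -0.071, 0.0, 0.0]
ft_force: [-4.8, 1.4, 13.2]
grip_width: 0.0196
```

The shoulder met the block top at 44 mm: the right block is too large. So the left block is the good one, and the gauge goes back to the stand.

```bash
python3 -m pendant '[[[0,0,-8],0],[[0,0,-12],0],[[0,0,-25],0],[[0,0,-25],0],[[0,0,-25],0],[[0,0,0],0]]'; python3 - <<'E'
from h import *
c=camera("wrist"); im=c["pixels"].mean(2)
delta([.4297,.287,.212])
c3=camera("scene"); a=cv2.imread("pics/scene0.png"); d=cv2.absdiff(a,c3["pixels"]).max(2)
for b in [[.6325,.0685,.056],[.629,.0043,.056],[.6255,-.06,.056]]:
    u,v=px(c3,b).astype(int); print(u,v,d[v-8:v+8,u-8:u+8].mean())
E
```

```text
time: 30.58
position: [0.6288, -0.0613, 0.2171]
tool_rot: [0.997, -0.072, 0.003, 0.001]
ft_force: [0.0, -0.1, -1.3]
grip_width: 0.0195
shift [-245.4 -316.1    2.5]  p [ 0.6275 -0.0609  0.2154] yaw -8.2 F [-0.2 -0.5 -1.9] w 20.0 t 30.62 q [-0.27  0.57  1.45 -0.    1.12 -0.13]
306 211 34.19140625
283 221 39.23828125
259 231 15.734375
```

```bash
python3 -m pendant '[[[0,-50,0],0],[[0,-50,0],0],[[-41,-36,0],0],[[-41,-36,0],0],[[-41,-36,0],0],[[-41,-36,0],0],[[-41,-36,0],0],[[-40,-36,0],0]]'; python3 -m pendant '[[[0,0,0],0],[[0,0,0],0]]'; python3 - <<'E'
from h import *
delta([.4297,.287,.17])
c=camera("wrist"); im=c["pixels"].mean(2); np.set_printoptions(linewidth=250)
h=px(c,[.4297,.288,.05]); print(h); u,v=h.astype(int); print(u-24,v-16); print(im[v-16:v+26:2,u-24:u+24:2].astype(int))
E
```

```text
time: 31.68
position: [0.4274, 0.288, 0.2132]
tool_rot: [0.997, -0.072, -0.001, 0.001]
ft_force: [0.1, -0.0, -0.9]
grip_width: 0.0198
time: 31.92
position: [0.4293, 0.2871, 0.2138]
tool_rot: [0.997, -0.071, -0.0, 0.0]
ft_force: [0.6, 0.1, -0.5]
grip_width: 0.0199
shift [ 0.4 -0.  43.8]  p [0.4293 0.2871 0.2138] yaw -8.1 F [ 0.6  0.1 -0.5] w 19.9 t 31.93 q [ 0.37  0.43  1.74 -0.    0.98  0.52]
[275.85490301 196.56151721]
251 180
[[ 77  74  95 140 152 149  95  76  75  74  78  73  74  72  77  77  78  71  76  75  75  76  76  76]
 [ 72  70 128 151 154 156 104  76  70  75  76  75  78  75  73  76  85  77  75  72  72  74  76  77]
 [ 83  81 136 152 151 150 138 111  82  71  77  73  72  75  75  88 135 110 117 130  94  75  89  90]
 [137 144 145 153 148 149 150 147 116  78  62  84 128 123  82 111 147 150 149 146 136 135 151 148]
 [144 146 152 149 147 148 151 147 131 102  94 103 145 147 113 102 116 145 150 151 149 151 154 147]
 [145 147 147 152 145 148 149 134 107 100  96  96 100  99  95  99  99 113 146 155 149 146 150 148]
 [145 148 143 145 146 148 145 109  66  92 100  98 102  98 100  98  84  82 
[... 711 characters left out ...]
2 149]
 [145 143 142 145 143 147 143 147 145 133 114 107  99  97  96 120 145 152 147 152 151 147 143 150]
 [147 147 145 145 149 144 145 143 146 149 147 122  80  77  92 134 148 148 149 149 146 147 144 150]
 [144 147 146 143 145 147 146 145 143 153 132  80  67  68  70  89 142 146 148 148 148 146 151 145]
 [141 145 142 144 148 144 144 142 145 147 108  69  72  70  71  70 128 145 149 148 144 147 149 150]
 [140 144 144 140 145 146 145 148 141 106  70  68  69  69  72  69  78 129 143 147 148 149 146 150]
 [141 144 144 142 140 142 145 145 130  74  68  71  71  70  72  66  70  86 134 148 145 145 147 144]
 [148 140 144 142 141 144 147 143  97  62  67  67  71  66  70  67  65  64 122 149 143 144 147 146]]
```

Hole measured at (276,198) against a predicted (276,197): aligned. Going down.

```bash
python3 -m pendant '[[[0,0,30],0],[[0,0,20],0],[[0,0,8],0],[[0,0,0],0]]'; python3 -m pendant '[[[0,0,5],0],[[0,0,5],0],[[0,0,5],0],[[0,0,0],0]]'; python3 -m pendant '[[[0,0,8],0],[[0,0,7],0],[[0,0,4],0],[[0,0,0],0]]'
```

```text
time: 32.48
position: [0.43, 0.2865, 0.1561]
tool_rot: [0.997, -0.072, -0.0, 0.0]
ft_force: [-0.1, 1.1, -1.0]
grip_width: 0.02
time: 32.98
position: [0.4291, 0.2872, 0.1412]
tool_rot: [0.997, -0.071, -0.0, 0.0]
ft_force: [0.3, 0.7, -1.4]
grip_width: 0.02
time: 33.48
position: [0.4291, 0.2871, 0.1221]
tool_rot: [0.997, -0.072, -0.0, 0.0]
ft_force: [-0.1, 0.1, -2.6]
grip_width: 0.0198
```

```bash
python3 -m pendant '[[[0,0,4],0],[[0,0,0],0]]'; python3 -m pendant '[[[0,0,2],0],[[0,0,0],0]]'; python3 -m pendant '[[[0,0,1.5],0],[[0,0,0],0]]'
```

```text
time: 33.72
position: [0.4293, 0.2872, 0.1184]
tool_rot: [0.997, -0.071, -0.0, 0.0]
ft_force: [0.2, -0.6, -0.9]
grip_width: 0.0196
time: 33.98
position: [0.4295, 0.2872, 0.1166]
tool_rot: [0.997, -0.071, 0.0, -0.0]
ft_force: [0.1, 0.7, -1.5]
grip_width: 0.0199
time: 34.22
position: [0.4295, 0.2873, 0.1164]
tool_rot: [0.997, -0.071, 0.0, -0.0]
ft_force: [-1.8, -1.1, 9.3]
grip_width: 0.0196
```

Home again, at the same height as before. Releasing and retreating, then measuring the block and the jar clearance.

```bash
python3 -m pendant '[[[0,0,0],0],[[0,0,0],0],[[0,0,0],0],[[0,0,0],0],[[0,0,0],0],[[0,0,0],0]]' 60; python3 -m pendant '[[[0,0,-40],0],[[0,0,-50],0],[[0,0,-20],0],[[0,0,0],0]]'; python3 - <<'E'
from h import *
np.set_printoptions(linewidth=220)
c=shot("scene","sc13"); s2=c["pixels"].mean(2); print(px(c,[.4297,.2875,.15]))
print(s2[108:126:2,316:338].astype(int))
t=camera("top"); print("jar",w(t,150+497/4,115+115/4,.075),"carton corner",w(t,150+703/4,115+143/4,.045),"tray",w(t,404,205,.004), "decoy",w(t,150+372/4,115+365/4,.05))
hsv=cv2.cvtColor(t["pixels"],cv2.COLOR_BGR2GRAY)[178:235,376:434]
print(hsv[::4,::3])
delta([.622,.067,.2],-3.2)
E
```

```text
time: 34.98
position: [0.4294, 0.2872, 0.115]
tool_rot: [0.997, -0.071, -0.0, 0.0]
ft_force: [-0.4, 0.3, -0.9]
grip_width: 0.0596
time: 35.48
position: [0.4303, 0.2877, 0.2267]
tool_rot: [0.997, -0.071, 0.002, -0.001]
ft_force: [0.1, 1.1, -0.5]
grip_width: 0.0599
[327.87875255 114.55307286]
[[ 92  93  92  92  91  91  90  89 100 132 148 151 149 149 146 146 146 145 145 146 145 145]
 [ 91  92  89  88  89  97 105 132 146 148 148 148 146 148 148 146 147 145 146 145 146 147]
 [ 89  90 103 134 148 151 152 151 151 151 147 145 145 145 149 150 150 148 149 149 147 147]
 [ 92 124 145 150 149 151 149 126  99  82  71  58  45  51  92 131 148 151 150 149 149 148]
 [ 91  90  95 125 140 144 148 106  52  53  65  65  64  52  40  48  92 133 145 147 146 146]
 [ 91  92  90  90  89  89  86  64  45  42  43  43  43  41  41  44  88 134 150 150 150 149]
 [ 90  90  90  89  92  91  84  70  64  60  54  48  48  53  56  65 107 137 148 147 147 146]
 [ 91  92  90  91  90  89  75  54  45  57  76  79  70  64  52  58 121 145 146 145 145 146]
 [ 90  90  91  90  92  91  72  49  39  43  45  42  40  41  41  64 121 139 140 14
[... 890 characters left out ...]
80  82  84  77  81  81  38 103 125 120 123]
 [121 124 100  63  83  79  83  77  81  81  77  81  81  81  79  29 118 127 127 125]
 [131 130  62  81  84  80  80  78  85  80  84  83  77  80  64  48 126 121 125 124]
 [125 124 123 132 125 110  69  67  79  80  82  81  78  80  64  66 124 122 125 126]
 [124 126 129 124 123 123 122 130 123 130 125 128 120  86  75  92 127 124 127 126]
 [125 129 126 127 128 125 130 123 122 126 122 127 123 122 122 129 123 128 124 124]
 [122 123 125 128 118 116 117 123 133 128 119 126 124 128 121 127 128 130 126 122]]
shift [222.7 190.1  24.2]  turn about tool z -5.0 p [0.4287 0.2869 0.2244] yaw -8.2 F [-0.1  0.5 -0.6] w 60.3 t 35.58 q [ 0.37  0.41  1.73 -0.    1.01  0.52]
```

```bash
python3 -m pendant '[[[39,31,0],0],[[39,31,0],0],[[39,31,0],0],[[39,31,0],0],[[38,32,0],0],[[38,32,0],0],[[0,0,10],-5],[[0,0,0],0]]'; python3 - <<'E'
from h import *
np.set_printoptions(linewidth=250)
c=shot("wrist","wr14"); im=c["pixels"].mean(2)
b=px(c,[.6325,.0685,.056]); print(b); delta([.6325,.0685,.040],-3.2)
u,v=b.astype(int); print(u-34,v-26); print(im[v-26:v+26:2,u-34:u+34:2].astype(int))
E
```

```text
time: 36.58
position: [0.6306, 0.0674, 0.2118]
tool_rot: [1.0, -0.029, -0.003, -0.0]
ft_force: [-0.2, 0.6, -0.6]
grip_width: 0.0598
[278.42076689 198.61333949]
shift [  2.5  -0.5 172.7]  turn about tool z -0.1 p [0.6308 0.068  0.2127] yaw -3.3 F [-0.2  0.3  0.7] w 60.4 t 36.62 q [-0.07  0.58  1.44  0.    1.13 -0.01]
244 172
[[201 203 197 196 198 146 116 129 108  73  81  83  79  85  80  80  79  80  80  77  81  76  80  79  76  82  77  79  84 124 128 131 179 200]
 [199 203 201 197 194 149 119 127 109  78  81  81  81  75  81  80  83  80  75  82  82  81  77  75  79  79  79  79  88 126 126 128 182 199]
 [191 202 204 204 198 151 123 129 110  83  80  85  85  81  82  85  80  83  82  82  81  80  81  80  80  80  79  83  91 126 128 129 181 201]
 [194 200 203 202 204 150 128 131 119 105 110 105 106 107 105 107 102 106 102 106 104 110 105 107 101 101 106 109 111 123 130 128 178 200]
 [200 203 199 199 197 143 123 132 118 114 138 136 136 130 136 136 137 135 145 185 116 109 110 112 104 108 109 114 128 132 128 136 191 194]
 [195 197 194 196 199 144 124 129 167 198 215 216 216 216 217 216 214 216 217 2
[... 2140 characters left out ...]
197]
 [212 207 202 202 206 174 100 125 166 217 216 216 214 217 215 218 217 212 213 218 216 220 217 215 211 214 215 218 188 127 124 181 202 205]
 [209 202 201 198 206 177 103 124 157 183 184 186 180 185 184 186 184 182 182 185 181 186 185 205 200 205 204 206 180 128 126 185 209 208]
 [197 192 191 195 202 172 119 124 127 114  72  66  71  69  74  70  70  73  70  70  69  68  64  71  73  71  77 113 130 131 123 185 210 208]
 [199 195 193 192 200 194 128 125 122  88  65  64  63  65  63  62  63  62  64  62  62  64  64  60  63  63  74 128 128 129 124 190 205 206]
 [208 204 199 202 202 197 129 125 116  67  67  61  66  64  60  65  62  66  62  67  61  63  65  60  63  63  79 129 126 125 126 186 202 202]]
```

The block's top face is centred at about px (281,198), 2 mm in +x from my estimate. Adjusting and descending to grip.

```bash
python3 -m pendant '[[[3,0,50],0],[[0,0,50],0],[[0,0,45],0],[[0,0,15],0],[[0,0,8],0],[[0,0,0],0]]'; python3 - <<'E'
from h import *
delta([.6335,.0685,.044],-3.2)
E
python3 -m pendant '[[[0,0,0],0],[[0,0,0],0],[[0,0,0],0],[[0,0,0],0],[[0,0,0],0]]' 25 30
```

```text
time: 37.38
position: [0.6359, 0.0681, 0.048]
tool_rot: [1.0, -0.028, 0.001, 0.0]
ft_force: [-0.5, -0.1, -0.1]
grip_width: 0.0603
shift [-2.5 -0.3  4. ]  turn about tool z 0.0 p [0.6359 0.0681 0.048 ] yaw -3.2 F [-0.5 -0.1 -0.1] w 60.3 t 37.38 q [-0.07  0.8   1.52  0.    0.81 -0.01]
time: 38.0
position: [0.6348, 0.0679, 0.0479]
tool_rot: [1.0, -0.028, -0.0, 0.0]
ft_force: [-2.8, -1.0, 5.9]
grip_width: 0.0399
```

```bash
python3 -m pendant '[[[0,0,-10],0],[[0,0,-20],0],[[0,0,-30],0],[[0,0,-25],0],[[0,0,0],0]]'; python3 - <<'E'
from h import *
delta([.5825,-.258,.046])
E
```

```text
time: 38.62
position: [0.6374, 0.0678, 0.1353]
tool_rot: [1.0, -0.028, 0.004, 0.0]
ft_force: [0.4, -0.1, -3.3]
grip_width: 0.0396
shift [-37.3 328.3  89.1]  p [0.6374 0.0678 0.1353] yaw -3.2 F [ 0.4 -0.1 -3.3] w 39.6 t 38.62 q [-0.07  0.68  1.49  0.    0.97 -0.01]
```

```bash
python3 -m pendant '[[[0,47,0],0],[[0,47,0],0],[[-5,47,0],0],[[-8,47,0],0],[[-8,47,0],0],[[-8,47,0],0],[[-8,46,0],0],[[0,0,0],0]]'; python3 -m pendant '[[[0,0,35],0],[[0,0,35],0],[[0,0,0],0]]';python3 - <<'E'
from h import *
c=shot("top","tp15"); delta([.5825,-.258,.046])
E
```

```text
time: 39.62
position: [0.579, -0.2614, 0.1313]
tool_rot: [1.0, -0.03, 0.0, 0.001]
ft_force: [0.5, 1.0, -3.0]
grip_width: 0.0398
time: 40.0
position: [0.5774, -0.2548, 0.0587]
tool_rot: [1.0, -0.028, -0.004, -0.003]
ft_force: [-0.8, -0.5, -2.7]
grip_width: 0.0397
shift [ 3.7  2.  14.6]  p [ 0.5789 -0.2558  0.0606] yaw -3.2 F [-0.   0.7 -1.8] w 39.8 t 40.05 q [-0.59  0.78  1.53  0.    0.83 -0.54]
```

```bash
python3 -m pendant '[[[3,1,5],0],[[0,0,5],0],[[0,0,0],0]]'; python3 -m pendant '[[[0,0,2],0],[[0,0,0],0]]'; python3 -m pendant '[[[0,0,2],0],[[0,0,0],0]]'; python3 -m pendant '[[[0,0,1],0],[[0,0,0],0]]'
```

```text
time: 40.42
position: [0.583, -0.2587, 0.0524]
tool_rot: [1.0, -0.028, 0.0, 0.0]
ft_force: [-0.1, 0.6, -1.7]
grip_width: 0.0401
time: 40.67
position: [0.5828, -0.2587, 0.0501]
tool_rot: [1.0, -0.028, -0.0, -0.0]
ft_force: [-0.4, -0.7, -2.0]
grip_width: 0.0399
time: 40.92
position: [0.5828, -0.2587, 0.0479]
tool_rot: [1.0, -0.028, -0.0, -0.0]
ft_force: [0.7, 0.1, -2.5]
grip_width: 0.0399
time: 41.18
position: [0.5828, -0.2587, 0.047]
tool_rot: [1.0, -0.028, -0.0, -0.0]
ft_force: [-0.4, -0.5, -2.7]
grip_width: 0.0396
```

```bash
python3 -m pendant '[[[0,0,1],0],[[0,0,0],0]]'; python3 -m pendant '[[[0,0,1],0],[[0,0,0],0]]'; python3 -m pendant '[[[0,0,1],0],[[0,0,0],0]]'
```

```text
time: 41.42
position: [0.5829, -0.2587, 0.046]
tool_rot: [1.0, -0.028, -0.0, -0.0]
ft_force: [-1.3, 0.4, -2.7]
grip_width: 0.0398
time: 41.68
position: [0.5829, -0.2587, 0.0459]
tool_rot: [1.0, -0.028, 0.0, 0.0]
ft_force: [-1.7, 0.9, 4.4]
grip_width: 0.0397
time: 41.92
position: [0.5829, -0.2587, 0.0459]
tool_rot: [1.0, -0.028, 0.0, 0.0]
ft_force: [-2.0, 0.9, 9.9]
grip_width: 0.0397
```

On the tray floor at the expected height. Releasing, rising, and taking the final look.

```bash
python3 -m pendant '[[[0,0,0],0],[[0,0,0],0],[[0,0,0],0],[[0,0,0],0]]' 58; python3 -m pendant '[[[0,0,-30],0],[[0,0,-50],0],[[0,0,-60],0],[[0,0,-60],0],[[0,0,0],0],[[0,0,0],0]]'; python3 - <<'E'
from h import *
c=camera("scene"); t=camera("top"); w_=camera("wrist")
a=cv2.resize(c["pixels"][80:310,130:400],(470,400)); b=cv2.resize(t["pixels"][110:290,160:440],(470,302))
d=cv2.resize(w_["pixels"],(330,248)); 
can=np.zeros((600,800,3),np.uint8); can[:400,:470]=a; can[:248,470:]=d; e=cv2.resize(t["pixels"][110:290,160:440],(520,334))[:, :]
can2=np.zeros((600,800,3),np.uint8); can2[:]=can; can2[352:600,470:800]=cv2.resize(t["pixels"][110:290,160:440],(330,248)); 
cv2.imwrite("pics/final.png",can2); delta([.58,-.258,.2])
E
```

```text
time: 42.42
position: [0.5829, -0.2587, 0.0438]
tool_rot: [1.0, -0.028, -0.0, -0.0]
ft_force: [0.3, -0.5, -1.0]
grip_width: 0.0574
time: 43.18
position: [0.5823, -0.2583, 0.2436]
tool_rot: [1.0, -0.028, -0.0, -0.0]
ft_force: [-1.0, 0.8, -0.3]
grip_width: 0.0581
shift [-1.6  0.2 41.7]  p [ 0.5818 -0.258   0.2417] yaw -3.2 F [ 1.   1.2 -1. ] w 57.7 t 43.33 q [-0.59  0.55  1.4  -0.    1.2  -0.54]
```

View pics/final.png

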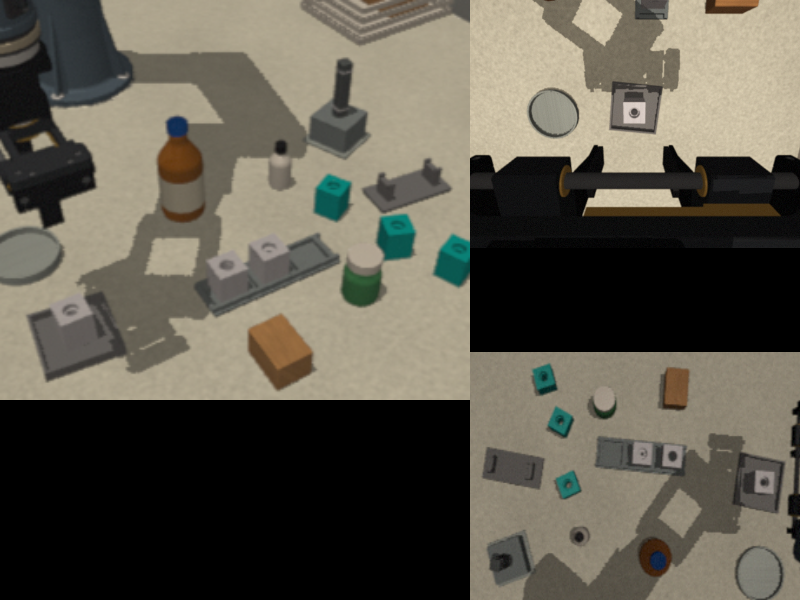

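The final picture shows the gauge upright in the stand (343,100), the good block upright in the tray (75,322), the other two blocks in the rack (228,275) and (268,258), and the bystanders where they were. Handing in.

```bash
python3 -c "
from rig import order
print(order.hand_in())"
```

```text
the job is handed in; nothing more can be done
None
```

The job is done and handed in at about 43 s of the 72 s allowed; the hand-in gives no verdict.

- **Standing the gauge:** I gripped it lightly so it swung pin-down, tipped it into the stand hole and let go once it was home. The first try stuck on the hole's rim. Moving 3 mm sideways fixed it.
- **Gauging, left to right:** the pin stopped about 28 mm deep in the left block (right bore), 8 mm in the middle (too small) and 44 mm in the right (too large). I pressed each with more than 10 N.
- **Finish:** the gauge is back in the stand and the left block stands upright in the square tray.

**Last checks:** both seating heights matched what I expected, within about 1 mm. The final picture shows the gauge upright, the good block near the tray's centre, the other two blocks in their pockets and the bystanders where they were.

**Disagreements:**
- The cameras differed by 2–3 mm on block positions; I took values in between.
- The gauge shifted about 7 mm in the grip on the second pick, because I lifted before the fingers had closed. I measured that and allowed for it.

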